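# Reload the bench stapler

## Task

Reload the bench stapler: take the copper-coloured staple strip from the table and lay it, crown up, in the sloping magazine channel between the nose stop and the red spring follower, pushing the follower back so that the strip drops flat to the channel floor. Once it is seated, slide the steel cover down over it by its black knob until it is fully home, and let go. Leave the silver strip, the spool and the bottle where they are.

Things in the scene. Friction and masses are not known exactly. Their poses are not given: they have to be found in the camera images.
- copper_strip: Loose copper-coloured stick of wide staples, a rigid bar 100 mm long (x), 34 mm wide (y), 25 mm high (z), about 180 g, standing legs down on the table. Origin: centre of its underside; z up (the crown is the top face). Both ends are alike.
- zinc_strip: Bystander: a silver staple stick of another size, 100 x 22 x 25 mm, loose on the table; origin: centre of its underside. Not to be used.
- spool: Bystander: loose dark spool, 60 mm across, 60 mm high, upright; origin: centre of its underside.
- bottle: Bystander: loose white bottle with black cap, 48 mm across, 140 mm high, upright; origin: centre of its underside.
- stapler: Fixed green bench stapler; origin: underside centre of its base plate, which is 340 mm (x) by 140 mm (y) and 16 mm thick. x points from the low nose end to the high rear end of the magazine; z up. The nose points roughly towards the robot.
- magazine: The stapler's fixed magazine beam, sloping 30 degrees: origin mid-width on the channel floor at the nose stop, 85 mm above the table; x runs up the slope along the channel, y across it, z square out of the floor (30 degrees from vertical, leaning to the nose side). Floor at z = 0, beam 56 mm wide. The seated strip has its origin at x = 50 mm, y = 0, z = 0 and its x along this x.
- nose_stop (a point): Foot of the nose stop: the same point as the magazine's origin. The stop is the rear face of the green head, which is 56 mm wide, reaches 45 mm down-slope from here and stands 10 mm above the channel floor. The channel is 38 mm wide between 3 mm walls, 10 mm high, that stand 0 to 22 and 78 to 125 mm up-slope from here; from 22 to 78 mm the sides are open for fingers.
- follower (a joint): Travel of the red follower block up the slope, m: 0 = at rest (its face 78 mm from the nose stop), at most 0.040. Spring: 4.5 N at 0 and 1.5 N more per 10 mm. It reads 0.022 when a seated strip lies against the nose stop; a strip released farther back on the floor is pushed down to the stop by the spring.
- follower_face (a point): Middle of the follower's front face, the one the strip's end pushes on; the face is 32 mm wide and reaches from 1 to 25 mm above the channel floor.
- cover (a joint): Position of the sliding steel cover, m, growing up-slope: 0 = fully home, at most 0.145; starts open, 0.122 to 0.142. It is the distance from nose stop to the cover's front edge. Cover 105 mm long, 54 mm wide over its skirts, underside 28 mm and top 31 mm above the channel floor, a slot in its top. Friction about 3 N; it stays where it is left. Home is a hard stop.
- cover_knob (a point): Centre of the black knob on the cover, 18 mm behind the cover's front edge and 47 mm above the channel floor: a block 30 mm along the slope, 16 mm across it, standing 32 mm above the cover's top.
Mind the look-alikes: they are no part of the job. Of the things that look like the copper_strip, take the one that is farthest to the robot's left at the start.

How it is judged (in metres and radians):
On the way:
1. the copper strip lies flat in the channel between the nose stop and the pushed-back follower, with the cover still open (x of copper_strip in the frame of magazine between 0.045 and 0.055 m and y of copper_strip in the frame of magazine between -0.004 and 0.004 m and z of copper_strip in the frame of magazine between -0.003 and 0.004 m and angle between the x axis of copper_strip and the x axis of magazine, either way round below 0.09 rad and angle between copper_strip's own z axis and vertical below 0.75 rad and value of joint follower between 0.016 and 0.028 m and value of joint cover above 0.1 m), for 0.2 s.
At the end, for the whole second after the job is handed in: The copper strip lies crown up on the channel floor (within 4 mm), its middle within 5 mm of 50 mm from the nose stop, centred within 4 mm and in line within 5 degrees, the follower pressed back by it (0.016 to 0.028), the cover within 4 mm of fully home, everything released and at rest (x of copper_strip in the frame of magazine between 0.045 and 0.055 m and y of copper_strip in the frame of magazine between -0.004 and 0.004 m and z of copper_strip in the frame of magazine between -0.003 and 0.004 m and angle between the x axis of copper_strip and the x axis of magazine, either way round below 0.09 rad and angle between copper_strip's own z axis and vertical below 0.75 rad and value of joint follower between 0.016 and 0.028 m and value of joint cover below 0.004 m and linear speed of copper_strip below 0.02 m/s and velocity of joint cover below 0.01 m/s); the robot touches nothing.
It fails at once if the silver strip is moved by more than 20 mm (distance of zinc_strip from where it was at the start of the episode above 0.02 m).
It fails at once if the spool is moved by more than 20 mm (distance of spool from where it was at the start of the episode above 0.02 m).
It fails at once if the bottle is moved by more than 20 mm (distance of bottle from where it was at the start of the episode above 0.02 m).
It fails at once if the spool is tipped over (angle between spool's own z axis and vertical above 0.5 rad).
It fails at once if the bottle is tipped over (angle between bottle's own z axis and vertical above 0.5 rad).
It also fails if it takes over 58 s, if anything falls off the work surface, if the arm or the gripper's body presses on something with over 40 N, if the wrist force passes 120 N, or if a joint passes its speed limit or range.

## Robot

A 6-joint arm with a two-finger parallel gripper is mounted at the origin on the work surface. World frame = base frame: x ahead of the robot, y to its left, z up, the work surface at z = 0. Lengths are in mm, angles in degrees, forces in N, time in s.
With the tool pointing down it reaches from about 350 to 725 mm from the base axis. Payload 4.3 kg.
Tool frame: the origin (TCP) lies on the centre line of the jaws, within the pads' length; the fingertips stand 19 mm ahead of it and the grasp point (between the pads) is the TCP (arm.tip_extent is the distance from the TCP to the fingertips, in mm); x points along the fingers, z is the direction in which the jaws open and shut, and the axes are right-handed (so a half turn about x gives the same grasp; the last joint's range is limited). The gripper opens to 85 mm and grips with 20 to 120 N. Pads are 22 mm wide; open, the fingers measure 114 mm over their backs; the gripper's body (76 mm by 85 mm) begins 54 mm behind the grasp point. The pads swing forward as they close: fully open they stand 13 mm farther back than shut.
Start: joints at [58.539, 21.618, 4.641, 73.018, 0, 83.68], TCP at [244.302, 520.559, 250.329] pointing down, gripper open.
Joint ranges: [-156.06, 156.06], [-48.1, 94.91], [-58.44, 69.94], [-101.28, 121.22], [-78.64, 73.56], [-180, 180]. Speed limits (degrees/s): [147.25, 147.25, 180, 180, 180, 180].

## Interface

Orientations are given as a 3x3 rotation matrix whose columns are the frame's x, y, z axes.
In Python, from bench import arm gives the robot as it stands.
- The arm moves only by the tool drive_tool, never from a script. Its argument "steps" is one flat list of numbers, 5 for each row, row after row: the opening, from 0 (shut) to 1 (fully open), then the shift along the world's x, y, z in mm, then the turn about the world's z in degrees. In form: [grip, x, y, z, twist, grip, x, y, z, twist, ...]. A call has 1 to 12 rows; each row shifts and turns the commanded pose from where the row before left it; what a row does not reach is not made up. A row lasts 1/8 s, in which the tool goes at most 62.5 mm and 10.7 degrees, less where a joint would pass 70% of its speed; a pose out of reach is approached as far as the arm can. A call is refused whole if a number of a shift passes 62.5 or a number of a turn 10.7, either way. A call with a gripper value outside its range is refused whole. The fingers move at their own pace and stop on an object; "newtons" is the grip in N (left out, the last holds). Time passes only in rows, so rows that do not move let the fingers close. It gives the time, the measured TCP pose, the force and the opening at its end, in the units of the state.
- arm.state(): the state, without advancing time (a new reading comes with each control period).
- arm.camera(name): name is "scene" or "top" or "wrist"; returns a dict with "frame" (480x640x3 uint8, blue, green, red), "fx", "fy", "cx", "cy" (pixels), "view" (4x4, takes a point from world to camera coordinates); the wrist camera has in their place "T_tool_cam" (4x4, takes a point from camera to tool coordinates, whose origin is the TCP and whose axes are the tool frame's). Camera axes: x right, y down, z forward; pixel columns grow to the right and rows downward; lengths in mm; the calibration is good to about 2 mm. The wrist camera is an equidistant fisheye: a pixel r from the principal point sees the ray r / f radians off the axis. A picture is of the moment at which its call begins: read the wrist's pose just before it. There is no depth.
- arm.hand_in(): hands the job in, once; it reports no verdict.
Trained networks look in a picture, given as the dict that the camera call returned (one of the last four; its "shot" number tells which), for a name from the list of things; names that differ only in an ending like _2 or _b are one class to them, and where a whole thing is asked for, a point or a joint stands for the part that bears it (a point fixed in the world has none). Each returns a list of dicts, best first, with "p" (0 to 1); they miss things now and then, are a little off and sometimes report something else, mostly with a low value. They report only what shows in the picture. A call takes as long as a camera call. They do not tell look-alikes from the thing itself.
- arm.search_frame(query, picture): "box" ([left, top, width, height] in pixels, round what is visible of it).
The state is a dict: "time": time; "joints": joint angles; "dq": joint speeds; "tau": joint torques, N m; "tcp_pos": TCP position; "tcp_rot": TCP orientation; "ft_force": force on the tool from outside, world axes, zero at the start; "moment": the same for the moment, N m; "opening": opening from 0.0 (shut) to 1.0 (fully open).
Only numpy, scipy, OpenCV 4.12 (cv2) and the standard library are available. Lean on these libraries where they do the work, as an engineer would, in place of code of your own. Each camera call takes 0.05 s, during which the arm holds its last target.

## Working session

There is one attempt and no reset: what is moved stays moved. The work goes in short steps, Python scripts to look and compute and a tool call to move; the robot and the scene stay as the last step left them, time stands still between calls to the robot, and variables do not carry over. Pictures are saved under pics/ and viewed, and the job is handed in when it is done.

Besides the shell and the picture viewer there is one more tool, called after "Call:" by a JSON object that holds its "method" and its "body", one argument or row to a line. drive_tool: Moves the arm, as the interface text tells. Its arguments: {"type":"object","properties":{"steps":{"type":"array"},"newtons":{"type":"number"}},"required":["steps"]}

```bash
ls; mkdir -p pics; cat > h.py <<'E'
import numpy as np, cv2
from bench import arm
def snap(name,fn=None):
    s=arm.state(); p=arm.camera(name)
    if fn: cv2.imwrite('pics/'+fn,p['frame'])
    return s,p
def ray(p,u,v):
    V=np.array(p['view']);R=V[:3,:3];t=V[:3,3]
    d=R.T@np.array([(u-p['cx'])/p['fx'],(v-p['cy'])/p['fy'],1]); return -R.T@t,d/np.linalg.norm(d)
def proj(p,X):
    V=np.array(p['view']);c=V[:3,:3]@np.array(X)+V[:3,3]
    return p['fx']*c[0]/c[2]+p['cx'],p['fy']*c[1]/c[2]+p['cy']
def atz(p,u,v,z):
    o,d=ray(p,u,v);return o+d*(z-o[2])/d[2]
def tri(rays):
    A=np.zeros((3,3));b=np.zeros(3)
    for o,d in rays:
        M=np.eye(3)-np.outer(d,d);A+=M;b+=M@o
    X=np.linalg.solve(A,b);return X,[np.linalg.norm((np.eye(3)-np.outer(d,d))@(X-o)) for o,d in rays]
def wray(s,p,u,v):
    x=u-p['cx'];y=v-p['cy'];r=np.hypot(x/p['fx'],y/p['fy']);a=np.arctan2(y/p['fy'],x/p['fx'])
    d=np.array([np.sin(r)*np.cos(a),np.sin(r)*np.sin(a),np.cos(r)])
    T=np.array(p['T_tool_cam']);R=np.array(s['tcp_rot'])
    return R@T[:3,3]+np.array(s['tcp_pos']),R@T[:3,:3]@d
def wproj(s,p,X):
    T=np.array(p['T_tool_cam']);R=np.array(s['tcp_rot'])
    c=T[:3,:3].T@(R.T@(np.array(X)-np.array(s['tcp_pos']))-T[:3,3])
    th=np.arctan2(np.hypot(c[0],c[1]),c[2]);a=np.arctan2(c[1],c[0])
    return p['cx']+p['fx']*th*np.cos(a),p['cy']+p['fy']*th*np.sin(a)
E
python3 - <<'E'
from h import *
np.set_printoptions(precision=3,suppress=True)
print(arm.state())
for n in ['scene','top','wrist']:
    s,p=snap(n,n+'0.png')
    print(n,p['fx'],p['cx'],p['cy'],np.array(p.get('view',p.get('T_tool_cam'))))
    for q in ['copper_strip','zinc_strip','spool','bottle','stapler','magazine','follower','cover','cover_knob','follower_face']:
        try:r=arm.search_frame(q,p)
        except Exception as e:r=str(e);print(q,r);continue
        print(q,[(np.round(x['box']).astype(int).tolist(),round(x['p'],2)) for x in r][:4])
E
```

```text
pics
{'time': 0.0, 'joints': array([58.542, 21.663,  4.562, 73.018, -0.   , 83.68 ]), 'dq': array([0.028, 0.101, 0.02 , 0.035, 0.019, 0.1  ]), 'tau': array([ -0.002, -46.361,  26.987,   0.021,  -0.   ,  -0.   ]), 'tcp_pos': array([243.935, 520.012, 249.348]), 'tcp_rot': array([[-0.001, -0.905,  0.425],
       [-0.002,  0.425,  0.905],
       [-1.   ,  0.   , -0.002]]), 'ft_force': array([ 0.182, -0.386,  0.825]), 'moment': array([-0.024,  0.005,  0.042]), 'opening': 1.0009699527766314}
scene 454.6994027833537 317.89209036323444 239.92726418896626 [[  -0.218    0.976    0.006  131.79 ]
 [   0.762    0.174   -0.624 -315.959]
 [  -0.61    -0.132   -0.782 1394.383]
 [   0.       0.       0.       1.   ]]
copper_strip [([361, 313, 48, 21], 0.96), ([386, 206, 38, 22], 0.94), ([338, 206, 17, 38], 0.77), ([423, 303, 32, 45], 0.72)]
zinc_strip []
spool [([394, 234, 31, 40], 0.78)]
bottle [([140, 193, 31, 48], 0.85)]
stapler [([171, 244, 157, 136], 0.8), ([177, 247, 131, 58], 0.55)]
magazine [([177, 248, 133, 56], 0.62), ([255, 254, 15, 20], 0.59)]
follower [([253, 250, 14, 22], 0.55)]
cover [
[... 700 characters left out ...]
ollower [([344, 171, 13, 12], 0.55)]
cover [([348, 123, 40, 49], 0.79)]
cover_knob [([348, 125, 36, 46], 0.69)]
follower_face [([227, 243, 25, 21], 0.62)]
wrist 371.64829954431775 318.23961250086285 243.83942250650924 [[   0.001   -0.314    0.95  -123.745]
 [  -0.      -0.95    -0.314   82.319]
 [   1.       0.      -0.001    0.793]
 [   0.       0.       0.       1.   ]]
copper_strip [([46, 386, 24, 24], 0.8), ([72, 340, 67, 34], 0.58)]
zinc_strip [([246, 384, 44, 34], 0.61)]
spool [([137, 429, 32, 34], 0.91)]
bottle [([0, 466, 18, 14], 0.54)]
stapler [([116, 473, 24, 7], 0.66)]
magazine [([117, 471, 23, 9], 0.35)]
follower [([247, 383, 42, 34], 0.3)]
cover []
cover_knob []
follower_face []
```

View pics/scene0.png

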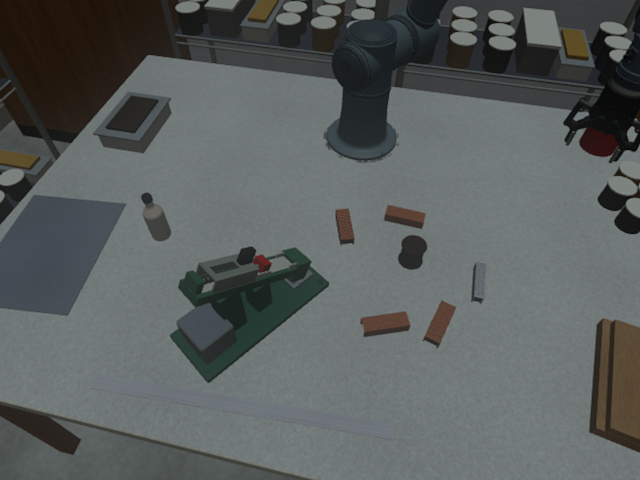

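View pics/top0.png

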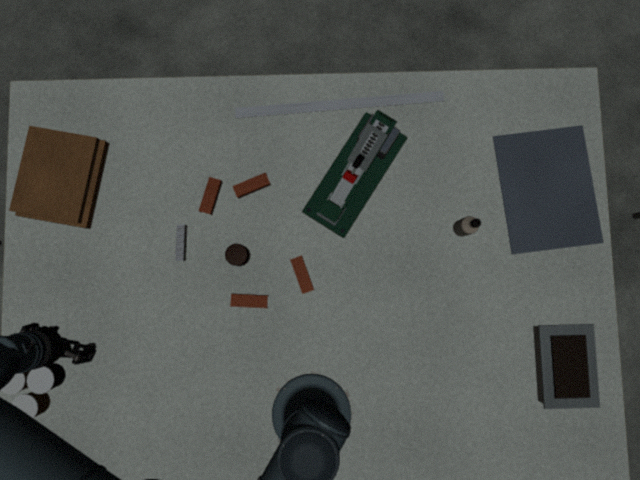

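View pics/wrist0.png

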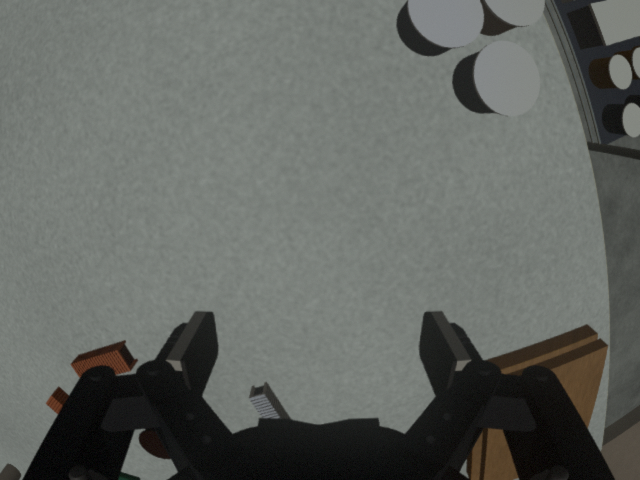

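Four copper candidates in the top view: (210,196), (251,185), (249,300) and (302,274). The silver strip is at (181,243), the spool at (237,254), the bottle at (467,226) and the stapler around (355,175). I'll compute positions and check which candidate is farthest left (+y).

```bash
python3 - <<'E'
from h import *
np.set_printoptions(precision=1,suppress=True)
s,p=snap('top'); s2,p2=snap('scene')
for n,a,b in [('A',(210,196),(440,324)),('B',(251,185),(385,324)),('C',(249,300),(405,217)),('D',(302,274),(345,226)),('zinc',(181,243),(479,282)),('spool',(237,254),(412,250)),('bottle',(467,224),(157,222))]:
    X,e=tri([ray(p,*a),ray(p2,*b)]); print(n,atz(p,*a,25),X,np.round(e,1))
for n,a,b in [('knob',(359,160),(246,255)),('follower',(350,176),(262,263)),('nosehead',(333,208),(290,265)),('basecornerNR',(344,237),(328,283)),('baseNL',(303,211),None)]:
    print(n,atz(p,*a,10)); 
    if b:print(tri([ray(p,*a),ray(p2,*b)]))
c=p['frame'][150:320,160:330];c2=p['frame'][100:245,290:420]
cv2.imwrite('pics/c1.png',cv2.resize(c,None,fx=3.4,fy=3.4,interpolation=cv2.INTER_CUBIC))
cv2.imwrite('pics/c2.png',cv2.resize(c2,None,fx=4,fy=4,interpolation=cv2.INTER_CUBIC))
E
```

```text
A [598.4 267.1  25. ] [600.8 270.1  11.1] [0.2 0.2]
B [626.3 153.3  25. ] [628.6 154.2  13.8] [0.6 0.6]
C [310.1 162.5  25. ] [309.6 164.5  12.4] [0.1 0.1]
D [376.8  17.2  25. ] [376.7  18.4  15.3] [0.9 0.9]
zinc [469.9 347.2  25. ] [471.  351.8  10.9] [0.4 0.4]
spool [435.9 193.9  25. ] [435.2 190.4  40.1] [0.9 0.9]
bottle [ 502.4 -440.    25. ] [ 498.4 -428.2   53.1] [3.2 3.2]
knob [ 693.  -149.9   10. ]
(array([ 646.3, -132.4,  200.4]), [np.float64(1.0875712825010884), np.float64(1.0875712825011286)])
follower [ 647.8 -123.1   10. ]
(array([ 619.7, -113.7,  144. ]), [np.float64(0.5493592193175347), np.float64(0.5493592193175689)])
nosehead [558.3 -72.8  10. ]
(array([552.2, -73.8,  57. ]), [np.float64(2.3700183608000076), np.float64(2.3700183608000054)])
basecornerNR [ 476.3 -101.1   10. ]
(array([ 480.6,  -53.8, -102.5]), [np.float64(53.063841921461524), np.float64(53.063841921461524)])
baseNL [552.   11.2  10. ]
```

View pics/c1.png

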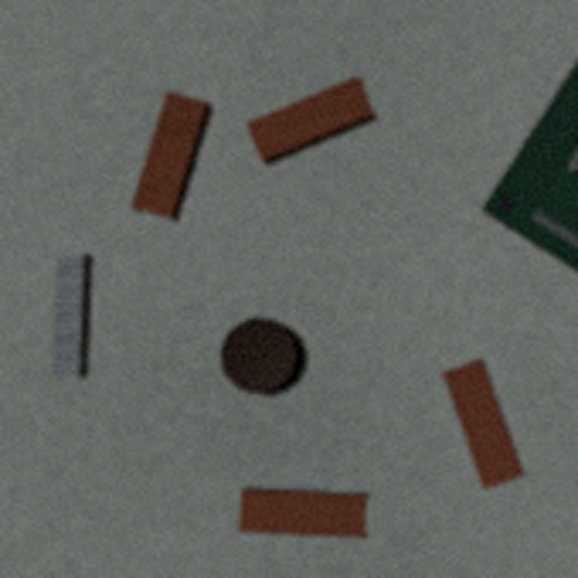

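View pics/c2.png

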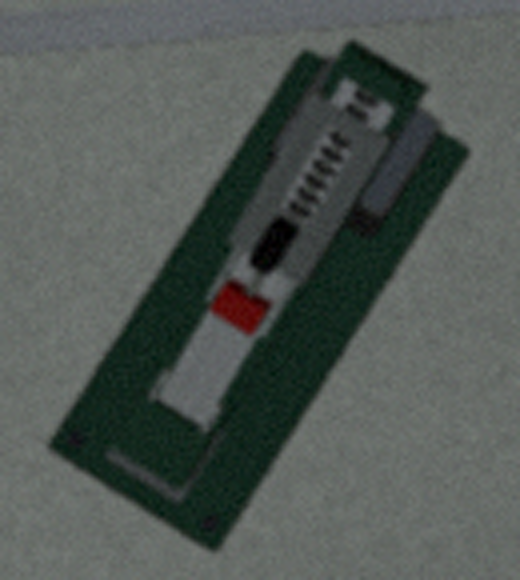

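A (top (210,196), y≈268) is farthest left; the others are at y≈154, 163 and 17. The crop confirms A is a copper-coloured strip standing at crop (172,155), clear of the silver one. I'll move above it to measure.

Call:
{"method": "drive_tool", "body": {
  "steps": [1,35.5,-25,0,1,1,35.5,-25,0,1,1,35.5,-25,0,1,1,35.5,-25,0,1,1,35.5,-25,0,1,1,35.5,-25,0,1,1,35.5,-25,0,1,1,35.5,-25,0,1,1,35.5,-25,0,1,1,35.5,-25,0,0,1,0,0,0,0,1,0,0,0,0],
  "newtons": 25
}}

```text
time: 3.25
tcp_pos: [598.9, 270.7, 250.1]
tcp_rot: [[-0.001, -0.961, 0.278], [0.0, 0.278, 0.961], [-1.0, 0.001, 0.0]]
ft_force: [-1.0, -0.0, 0.0]
opening: 1.002
```

```bash
python3 - <<'E'
from h import *
np.set_printoptions(precision=2,suppress=True)
s,p=snap('wrist','w1.png'); print(s['tcp_pos'],s['tcp_rot'],s['joints'])
r=arm.search_frame('copper_strip',p);print([(x['box'],x['p']) for x in r])
E
```

```text
[598.92 270.72 250.13] [[-0.   -0.96  0.28]
 [ 0.    0.28  0.96]
 [-1.    0.    0.  ]] [18.78 32.04 21.03 79.03  0.03 34.93]
[([179.5, 225.1, 84.7, 79.8], 0.89), ([20.3, 51.5, 66.1, 83.4], 0.77), ([301.0, 160.5, 32.9, 100.6], 0.66), ([95.0, 2.0, 47.4, 11.9], 0.58)]
```

View pics/w1.png

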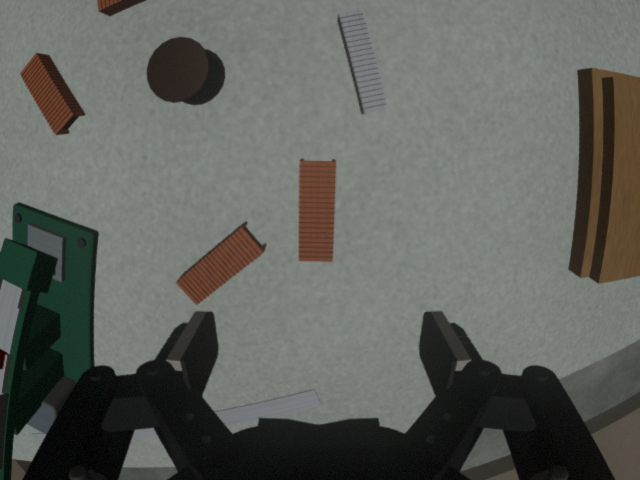

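The wrist view shows A at centre, corners about (300,160), (335,160), (333,261), (299,261). B is at lower left (222,263).

```bash
cat >> h.py <<'E'
def watz(s,p,u,v,z):
    o,d=wray(s,p,u,v);return o+d*(z-o[2])/d[2]
E
python3 - <<'E'
from h import *
np.set_printoptions(precision=1,suppress=True)
s,p=snap('wrist')
print(np.array(p['T_tool_cam']))
for z in (25,):
  for uv in [(300,160),(335,160),(333,261),(299,261)]: print(watz(s,p,*uv,z))
print('proj tcp',wproj(s,p,s['tcp_pos']), wproj(s,p,[598,267,25]))
f=p['frame']
cv2.imwrite('pics/w1c.png',cv2.resize(f[140:280,260:380],None,fx=4,fy=4,interpolation=cv2.INTER_CUBIC))
E
```

```text
[[   0.    -0.3    0.9 -123.7]
 [  -0.    -0.9   -0.3   82.2]
 [   1.     0.    -0.     1.1]
 [   0.     0.     0.     1. ]]
[546.2 269.5  25. ]
[555.3 301.   25. ]
[652.  272.3  25. ]
[642.6 239.4  25. ]
proj tcp (np.float64(315.8000216107295), np.float64(343.1430046432123)) (np.float64(312.8482348981693), np.float64(212.09882849698442))
```

View pics/w1c.png

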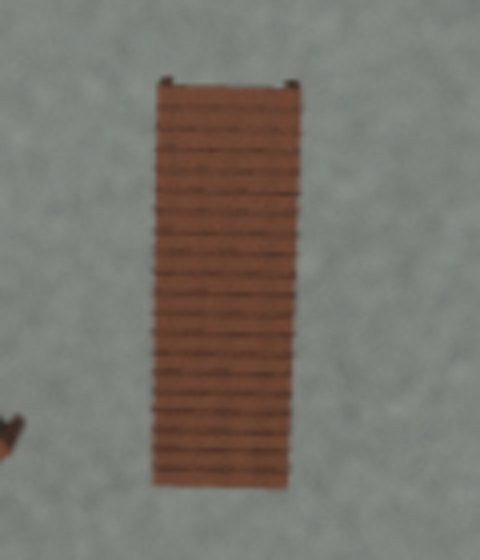

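Call:
{"method": "drive_tool", "body": {
  "steps": [0.7,-2.5,0.7,-25,-0.4,0.7,-3,0.8,-35,-0.4,0.7,0,0,-35,0,0.7,0,0,-25,0,0.7,0,0,0,0]
}}

```text
time: 4.03
tcp_pos: [591.1, 272.2, 128.2]
tcp_rot: [[-0.005, -0.957, 0.29], [-0.002, 0.29, 0.957], [-1.0, 0.004, -0.003]]
ft_force: [-0.6, -0.2, 0.5]
opening: 0.699
```

```bash
python3 - <<'E'
from h import *
np.set_printoptions(precision=1,suppress=True)
s,p=snap('wrist','w2.png');print(s['tcp_pos'],s['opening'],arm.tip_extent)
f=p['frame']
cv2.imwrite('pics/w2c.png',cv2.resize(f[60:360,200:440],None,fx=2,fy=2,interpolation=cv2.INTER_CUBIC))
E
```

```text
[591.1 272.2 128.2] 0.6990748298415022 19.0
```

View pics/w2c.png

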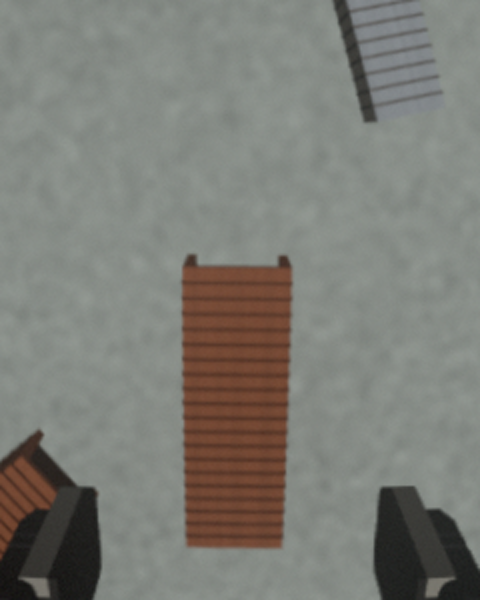

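```bash
python3 - <<'E'
from h import *
np.set_printoptions(precision=1,suppress=True)
s,p=snap('wrist');P=np.array([591.1,272.2])
uvs=[(291,193),(345.5,193),(341,333.5),(293.5,333.5)]
C=np.array([watz(s,p,*u,25) for u in uvs]);print(C,C.mean(0),np.linalg.norm(C[0]-C[3]),np.linalg.norm(C[0]-C[1]))
d=C[3]+C[2]-C[0]-C[1];print(np.degrees(np.arctan2(d[1],d[0])))
# two-view heights, previous view pose
s0=dict(tcp_pos=np.array([598.92,270.72,250.13]),tcp_rot=np.array([[-.001,-.961,.278],[0,.278,.961],[-1,.001,0]]))
for a,b in zip(uvs,[(299,161.5),(335,161),(332,261.5),(298.5,261)]):
    print(tri([wray(s,p,*a),wray(s0,p,*b)]))
E
```

```text
[[549.3 268.6  25. ]
 [559.2 301.2  25. ]
 [656.1 271.1  25. ]
 [646.2 238.4  25. ]] [602.7 269.8  25. ] 101.5139315726579 34.08719505417127
-17.28366732384049
(array([547.9, 268.6,  30.2]), [np.float64(0.9191223713778416), np.float64(0.9191223713780025)])
(array([553.5, 300.2,  54.4]), [np.float64(0.56572613491305), np.float64(0.5657261349131464)])
(array([648.2, 271.9,  37.2]), [np.float64(0.7403866153501136), np.float64(0.7403866153500774)])
(array([639.5, 240.5,  35.6]), [np.float64(0.8601313803069328), np.float64(0.8601313803067909)])
```

Call:
{"method": "drive_tool", "body": {
  "steps": [0.7,2,-0.5,-30,0,0.7,0,0,-30,0,0.7,0,0,-25,0,0.7,0,0,-15,0,0.7,0,0,0,0,0.7,0,0,0,0]
}}

```text
time: 4.88
tcp_pos: [597.0, 272.0, 31.9]
tcp_rot: [[0.002, -0.957, 0.291], [0.001, 0.291, 0.957], [-1.0, -0.002, 0.002]]
ft_force: [-0.4, -0.3, -0.6]
opening: 0.699
```

```bash
python3 - <<'E'
from h import *
np.set_printoptions(precision=3,suppress=True)
s,p=snap('wrist','w3.png');print(s['tcp_pos'],s['tcp_rot'],s['opening'],s['ft_force'])
E
```

```text
[596.963 272.01   31.939] [[ 0.002 -0.957  0.291]
 [ 0.001  0.291  0.957]
 [-1.    -0.002  0.002]] 0.69915349148981 [-0.403 -0.255 -0.603]
```

View pics/w3.png

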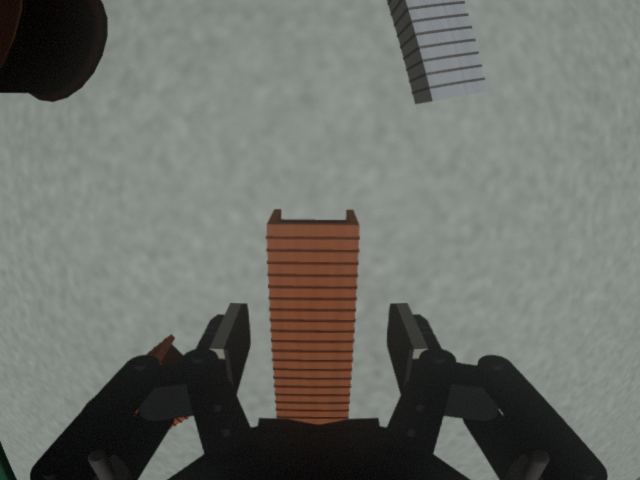

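```bash
python3 - <<'E'
from h import *
np.set_printoptions(precision=1,suppress=True)
s,p=snap('wrist');R=np.array(s['tcp_rot'])
for u in [(266,223),(359,223),(277,418),(348,418)]:
    X=watz(s,p,*u,25);print(X,R.T@(X-s['tcp_pos']))
E
```

```text
[546.7 268.4  25. ] [  6.9  47.1 -18.2]
[556.7 300.9  25. ] [ 6.9 47.  15.8]
[639.1 239.4  25. ] [  7.1 -49.7 -19. ]
[648.9 272.3  25. ] [  7.2 -49.5  15.3]
```

Call:
{"method": "drive_tool", "body": {
  "steps": [0.7,-3,-0.5,-3,0,0.7,0,0,-2.5,0,0.7,0,0,0,0,0.35,0,0,0,0,0.35,0,0,0,0,0.35,0,0,0,0,0.35,0,0,0,0,0.35,0,0,0,0],
  "newtons": 30
}}

```text
time: 5.98
tcp_pos: [593.0, 271.1, 25.0]
tcp_rot: [[0.0, -0.957, 0.291], [0.0, 0.291, 0.957], [-1.0, -0.0, 0.0]]
ft_force: [0.8, -0.9, 1.4]
opening: 0.392
```

```bash
python3 - <<'E'
from h import *
np.set_printoptions(precision=3,suppress=True)
s,p=snap('wrist','w4.png');print(s['tcp_pos'],s['tcp_rot'],s['opening'],s['ft_force'])
E
```

```text
[592.989 271.105  24.989] [[ 0.    -0.957  0.291]
 [ 0.     0.291  0.957]
 [-1.    -0.     0.   ]] 0.39160148984853144 [ 0.849 -0.866  1.363]
```

View pics/w4.png

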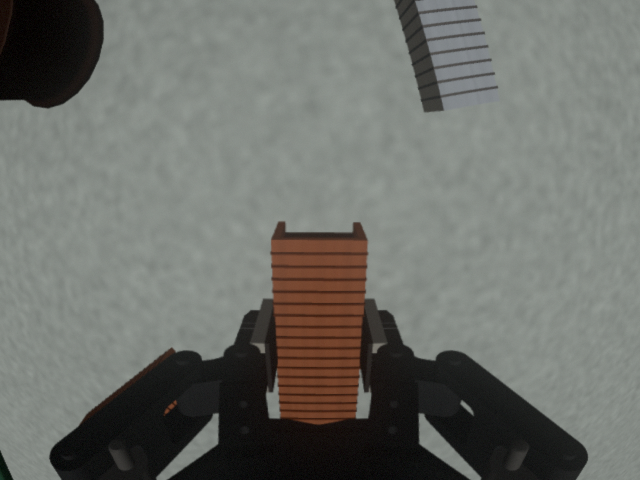

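Call:
{"method": "drive_tool", "body": {
  "steps": [0.35,0,0,15,0,0.35,0,0,35,0,0.35,0,0,50,0,0.35,0,0,50,0,0.35,0,-20,50,-2,0.35,0,-40,35,-3,0.35,0,-45,0,-3,0.35,0,-45,0,-3,0.35,0,-40,0,-3,0.35,0,-20,0,-2,0.35,0,0,0,0,0.35,0,0,0,0]
}}

```text
time: 7.52
tcp_pos: [592.7, 62.2, 259.9]
tcp_rot: [[-0.0, -0.84, 0.543], [0.001, 0.543, 0.84], [-1.0, 0.001, 0.001]]
ft_force: [-0.1, 0.1, -1.6]
opening: 0.391
```

```bash
python3 - <<'E'
from h import *
np.set_printoptions(precision=3,suppress=True)
s,p=snap('wrist','w5.png');print(s['tcp_pos'],s['tcp_rot'],s['opening'],s['ft_force'])
E
```

```text
[592.729  62.21  259.882] [[-0.    -0.84   0.543]
 [ 0.001  0.543  0.84 ]
 [-1.     0.001  0.001]] 0.39063755440350667 [-0.061  0.051 -1.642]
```

View pics/w5.png

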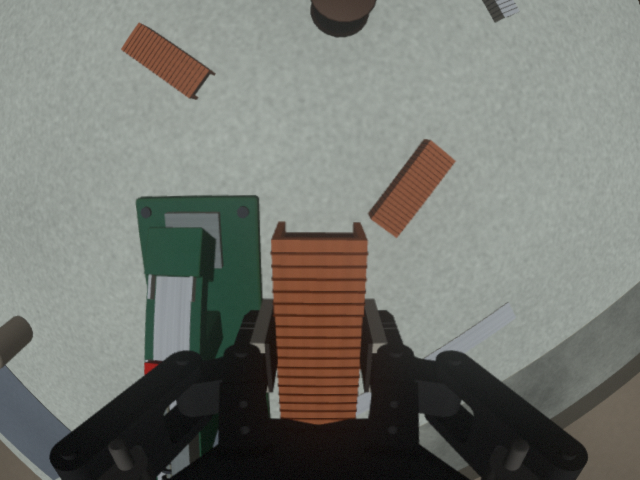

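Call:
{"method": "drive_tool", "body": {
  "steps": [0.35,20,-12,10,0,0.35,30,-24,10,0,0.35,30,-24,10,0,0.35,0,0,0,0,0.35,0,0,0,0]
}}

```text
time: 8.2
tcp_pos: [672.5, 2.4, 289.3]
tcp_rot: [[-0.001, -0.84, 0.543], [0.001, 0.543, 0.84], [-1.0, 0.001, 0.0]]
ft_force: [0.5, -0.2, -1.8]
opening: 0.388
```

```bash
python3 - <<'E'
from h import *
np.set_printoptions(precision=3,suppress=True)
s,p=snap('wrist','w6.png');print(s['tcp_pos'],s['tcp_rot'],s['opening'],s['ft_force'])
E
```

```text
[672.525   2.409 289.289] [[-0.001 -0.84   0.543]
 [ 0.001  0.543  0.84 ]
 [-1.     0.001  0.   ]] 0.3884023512436695 [ 0.489 -0.181 -1.832]
```

View pics/w6.png

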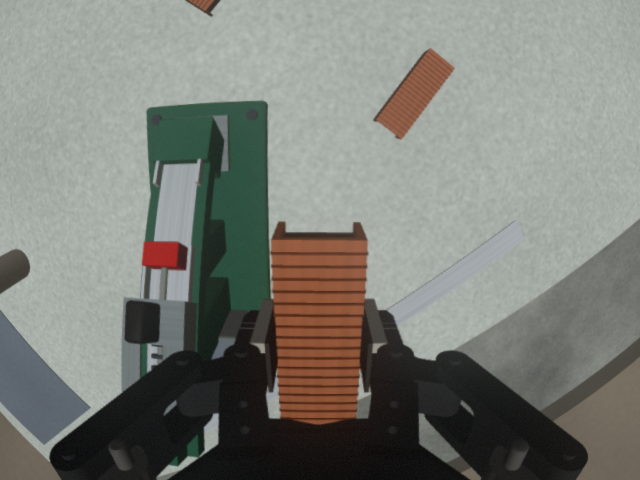

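```bash
python3 - <<'E'
import cv2
a=cv2.imread('pics/w6.png');cv2.imwrite('pics/w6c.png',cv2.resize(a[90:240,130:280],None,fx=4,fy=4,interpolation=cv2.INTER_CUBIC))
cv2.imwrite('pics/w6d.png',cv2.resize(a[220:370,100:250],None,fx=4,fy=4,interpolation=cv2.INTER_CUBIC))
a=cv2.imread('pics/w5.png');cv2.imwrite('pics/w5c.png',cv2.resize(a[185:375,130:280],None,fx=3.15,fy=3.15,interpolation=cv2.INTER_CUBIC))
E
```

```text
(no output)
```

View pics/w6c.png

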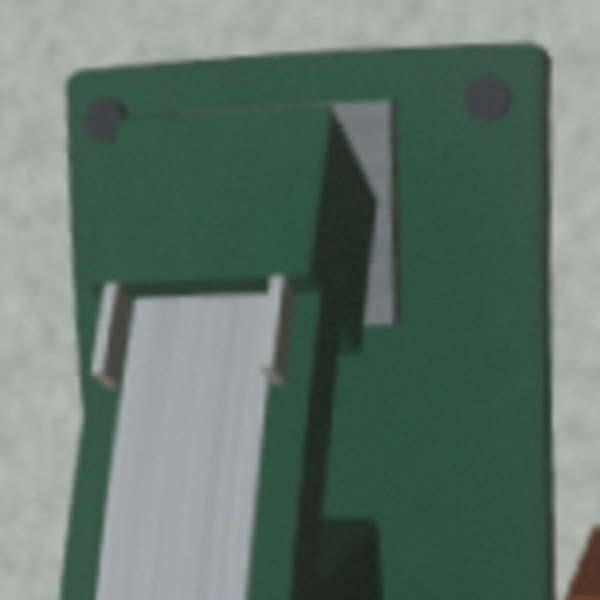

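View pics/w6d.png

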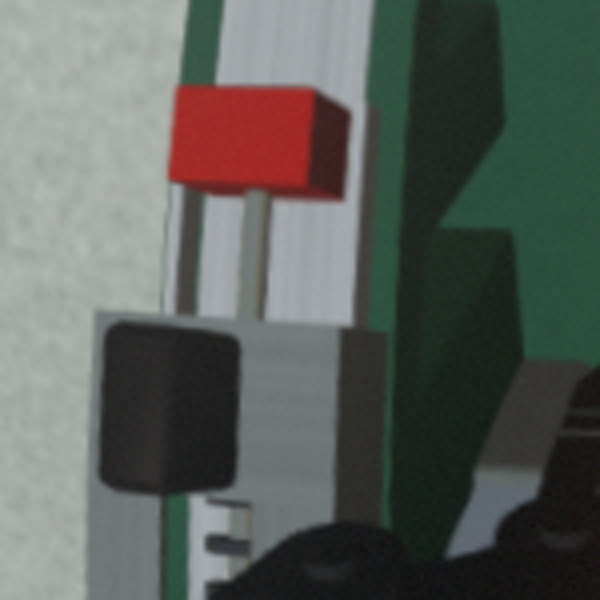

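View pics/w5c.png

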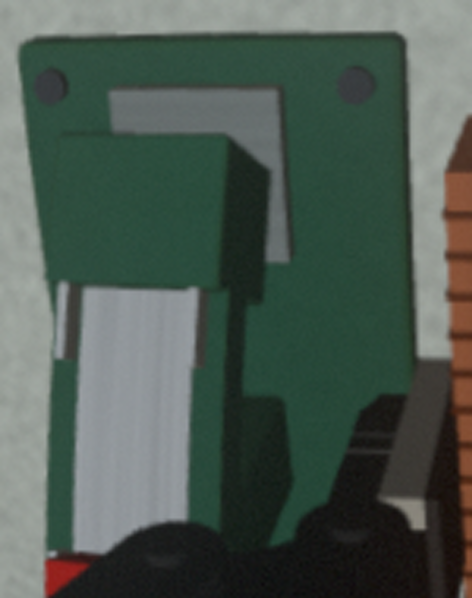

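```bash
cat > fit.py <<'E'
from h import *
from scipy.optimize import least_squares
np.set_printoptions(precision=2,suppress=True)
s,p=snap('wrist')
def S(t,R): return dict(tcp_pos=np.array(t),tcp_rot=np.array(R))
s6=S([672.525,2.409,289.289],[[-.001,-.84,.543],[.001,.543,.84],[-1,.001,0]])
s5=S([592.729,62.21,259.882],[[-0.,-.84,.543],[.001,.543,.84],[-1,.001,.001]])
F=[]
for m,c in [((0,28,10),(318,278)),((-45,28,10),(330,108)),((-45,-28,10),(118,122)),((0,-28,10),(97,290)),((22,-22,10),(92,375)),((22,-19,10),(106,380)),((22,19,10),(262,372)),((22,22,10),(273,374))]:
    F.append((s6,m,(130+c[0]/4,90+c[1]/4),0))
for m,c,k in [((78,-16,25),(178,88),0),((78,16,25),(312,88),0),((0,-27,31),(97,310),1),((0,27,31),(342,328),1),((3,-8,63),(108,325),1),((3,8,63),(165,322),1)]:
    F.append((s6,m,(100+c[0]/4,220+c[1]/4),k))
for m,c in [((0,28,10),(222,288)),((-45,28,10),(228,135)),((-45,-28,10),(62,135)),((22,-22,10),(57,358)),((22,-19,10),(67,358)),((22,19,10),(194,365)),((22,22,10),(203,367))]:
    F.append((s5,m,(130+c[0]/3.15,185+c[1]/3.15),0))
def M(q):
    psi,sl=np.radians(q[3:5]);Rz=np.array([[np.cos(psi),-np.sin(psi),0],[np.sin(psi),np.cos(psi),0],[0,0,1]])
    return Rz@np.array([[np.cos(sl),0,-np.sin(sl)],[0,1,0],[np.sin(sl),0,np.cos(sl)]])
def res(q,ps=p):
    R=M(q);o=[]
    for st,m,uv,k in F:
        m=np.array(m,float)+[q[5]*k,0,0]
        u=wproj(st,ps,R@m+q[:3]);o+=[u[0]-uv[0],u[1]-uv[1]]
    return np.array(o)
if __name__=='__main__':
    r=least_squares(res,[555,-75,85,-32,30,130],loss='soft_l1')
    print(r.x,np.sqrt((res(r.x)**2).mean()));print(res(r.x).reshape(-1,2))
    g=lambda z:res(np.r_[z[:2],85,z[2],30,z[3]])
    r2=least_squares(g,[555,-75,-32,130],loss='soft_l1');print(r2.x,np.sqrt((r2.fun**2).mean()));print(r2.fun.reshape(-1,2))
    # check with top & scene
    for n in ('top','scene'):
        _,pp=snap(n);q=np.r_[r2.x[:2],85,r2.x[2],30,r2.x[3]];R=M(q);im=pp['frame'].copy()
        for m in [(0,28,10),(-45,28,10),(-45,-28,10),(0,-28,10),(78,-16,25),(78,16,25),(q[5]+3,-8,63),(q[5]+3,8,63)]:
            u=proj(pp,R@np.array(m)+q[:3]);cv2.circle(im,(int(u[0]*1),int(u[1])),1,(0,255,255),-1)
        cc=im[100:245,290:420] if n=='top' else im[230:390,160:340]
        cv2.imwrite(f'pics/ov_{n}.png',cv2.resize(cc,None,fx=4,fy=4,interpolation=cv2.INTER_NEAREST))
E
python3 fit.py
```

```text
[562.48 -76.05  82.42 -33.82  30.59 125.68] 1.0886467863891647
[[-1.48  0.62]
 [ 1.63  0.17]
 [ 0.39  0.18]
 [-2.58 -0.08]
 [ 0.73  0.55]
 [ 0.16 -0.8 ]
 [ 0.04  0.18]
 [ 0.49 -0.38]
 [ 0.01 -0.65]
 [ 1.55 -0.1 ]
 [ 0.27  0.34]
 [ 0.05 -0.2 ]
 [-1.44 -1.24]
 [ 3.84  0.94]
 [-0.5   0.49]
 [ 1.26 -0.04]
 [-0.72 -0.33]
 [ 0.11  0.03]
 [-0.2   0.21]
 [-2.43  0.24]
 [-2.14 -0.22]]
[562.37 -74.77 -33.96 124.71] 1.178063359380203
[[-1.27  0.17]
 [ 1.88 -0.85]
 [ 0.15 -0.92]
 [-2.84 -0.65]
 [ 0.52  0.26]
 [-0.03 -1.08]
 [ 0.17 -0.01]
 [ 0.65 -0.57]
 [-0.14 -0.13]
 [ 1.65  0.54]
 [ 0.27  0.13]
 [ 0.4  -0.23]
 [-1.4  -0.93]
 [ 4.02  1.32]
 [-0.35  1.04]
 [ 1.39 -0.04]
 [-1.12 -0.48]
 [-0.13  0.62]
 [-0.41  0.82]
 [-2.33  0.99]
 [-2.02  0.53]]
```

```bash
python3 - <<'E'
from h import *
s,p=snap('wrist')
import numpy as np
I=dict(tcp_pos=np.zeros(3),tcp_rot=np.eye(3))
for u in [(272,239),(367,239),(279,418),(357,418)]:
    o,d=wray(I,p,*u);print(np.round(o+d*(0-o[0])/d[0],1))
cv2.imwrite('pics/w6e.png',cv2.resize(p['frame'][210:440,240:400],None,fx=2.6,fy=2.6,interpolation=cv2.INTER_CUBIC))
E
```

```text
[  0.   43.3 -15.8]
[ 0.  43.3 17.6]
[  0.  -42.4 -17.5]
[  0.  -42.3  18.2]
```

View pics/w6e.png

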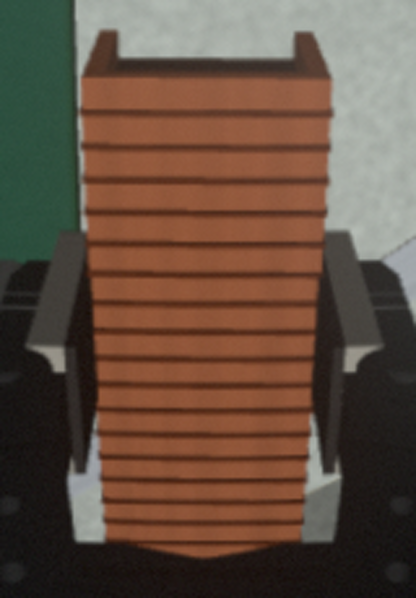

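View pics/ov_top.png

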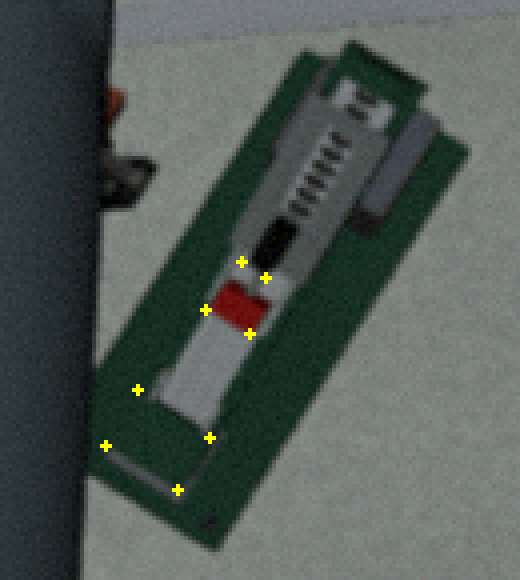

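View pics/ov_scene.png

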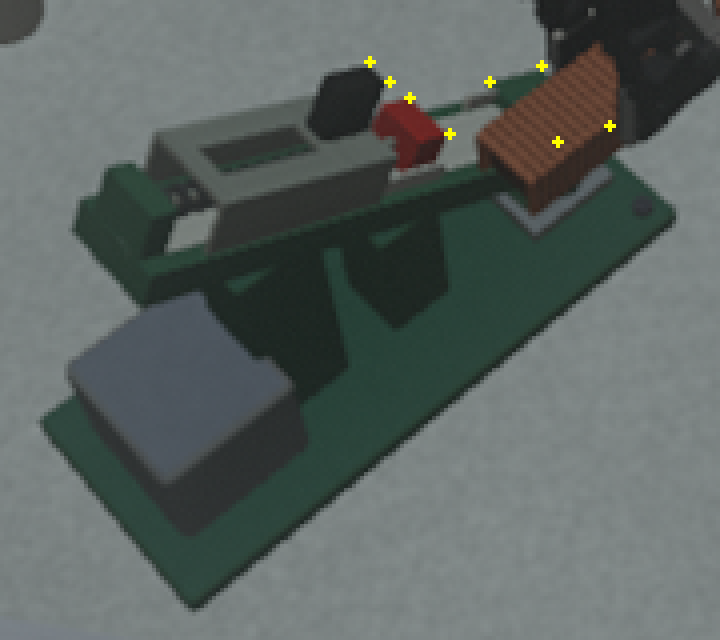

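Both overlays agree with the fitted magazine pose: nose about (562,-75,85), yaw -33.9°, cover about 125 mm. Now the waypoints.

```bash
cat > wp.py <<'E'
import numpy as np
Q=np.array([562.4,-74.8,85.]);psi=np.radians(-33.9);b=np.radians(30)
ex=np.array([np.cos(psi),np.sin(psi),0]);ey=np.array([-np.sin(psi),np.cos(psi),0]);ez=np.array([0,0,1.])
mx=np.cos(b)*ex+np.sin(b)*ez; mz=-np.sin(b)*ex+np.cos(b)*ez
def m2w(x,y,z): return Q+mx*x+ey*y+mz*z
def w2m(X): X=np.array(X)-Q; return np.array([X@mx,X@ey,X@mz])
def tcp(th,r,d,a=56.7,c=16,lat=-0.65):
    t=np.radians(th)
    P=np.array([r,d])+a*np.array([-np.cos(t),np.sin(t)])+c*np.array([np.sin(t),np.cos(t)])
    return m2w(P[0],lat,P[1])+ez*(25-c)
E
python3 - <<'E'
from wp import *
np.set_printoptions(precision=1,suppress=True)
L=[(30,60,60),(30,60,12),(30,60,3),(30,76,2),(30,92,1),(25,96,0),(20,99,0),(15,102,0),(10,103.5,0),(5,104.5,0),(3,104.5,0),(0,104.5,0)]
pv=None
for l in L:
    t=tcp(*l);print(l,t,'' if pv is None else t-pv);pv=t
E
```

```text
(30, 60, 60) [533.2 -56.  192. ] 
(30, 60, 12) [553.1 -69.4 150.4] [ 19.9 -13.4 -41.6]
(30, 60, 3) [556.9 -71.9 142.6] [ 3.7 -2.5 -7.8]
(30, 76, 2) [568.8 -79.9 149.7] [11.9 -8.   7.1]
(30, 92, 1) [580.7 -87.9 156.9] [11.9 -8.   7.1]
(25, 96, 0) [583.  -89.4 153. ] [ 2.3 -1.6 -3.9]
(20, 99, 0) [584.5 -90.5 149.4] [ 1.5 -1.  -3.6]
(15, 102, 0) [586.5 -91.8 145.8] [ 1.9 -1.3 -3.6]
(10, 103.5, 0) [587.7 -92.6 141.4] [ 1.2 -0.8 -4.4]
(5, 104.5, 0) [588.9 -93.4 136.8] [ 1.2 -0.8 -4.6]
(3, 104.5, 0) [589.2 -93.6 134.8] [ 0.3 -0.2 -2. ]
(0, 104.5, 0) [589.8 -94.  131.8] [ 0.6 -0.4 -3. ]
```

Call:
{"method": "drive_tool", "body": {
  "steps": [0.35,-20,-12,0,-0.5,0.35,-35,-21,0,-0.5,0.35,-35,-21,0,0,0.35,-29.5,-18,-10,0,0.35,0,0,-35,0,0.35,0,0,-30,0,0.35,0,0,-14,0,0.35,0,0,0,0,0.35,0,0,0,0],
  "newtons": 40
}}

```text
time: 9.57
tcp_pos: [554.2, -71.0, 202.2]
tcp_rot: [[0.002, -0.83, 0.558], [-0.0, 0.558, 0.83], [-1.0, -0.002, 0.001]]
ft_force: [0.0, -0.5, -2.8]
opening: 0.386
```

```bash
python3 - <<'E'
from h import *
from wp import *
np.set_printoptions(precision=3,suppress=True)
s,p=snap('wrist','w7.png');print(s['tcp_pos'],s['tcp_rot'],s['opening'],s['ft_force'])
f=p['frame'].copy()
for m in [(0,28,10),(-45,28,10),(-45,-28,10),(0,-28,10),(22,-22,10),(22,22,10),(22,19,10),(22,-19,10),(22,19,0),(22,-19,0),(0,19,0),(0,-19,0)]:
    u=wproj(s,p,m2w(*m));cv2.circle(f,(int(round(u[0])),int(round(u[1]))),1,(0,255,255),-1)
cv2.imwrite('pics/w7o.png',cv2.resize(f[130:430,200:440],None,fx=2,fy=2,interpolation=cv2.INTER_NEAREST))
s,p=snap('scene');cv2.imwrite('pics/s7.png',cv2.resize(p['frame'][180:380,150:370],None,fx=3,fy=3,interpolation=cv2.INTER_CUBIC))
E
```

```text
[554.163 -70.968 202.161] [[ 0.002 -0.83   0.558]
 [-0.     0.558  0.83 ]
 [-1.    -0.002  0.001]] 0.38593683182142996 [ 0.031 -0.547 -2.833]
```

View pics/w7o.png

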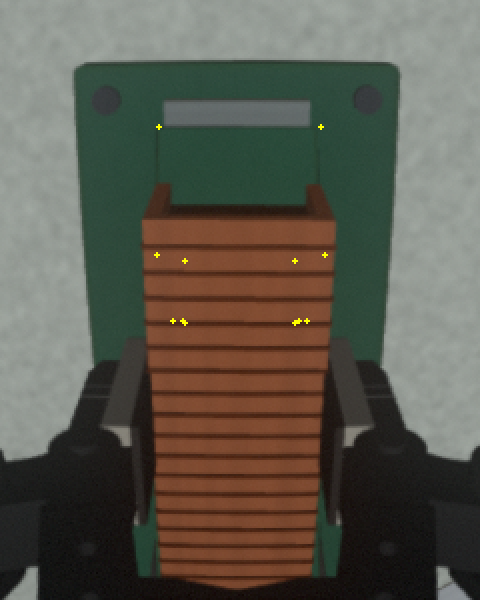

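View pics/s7.png

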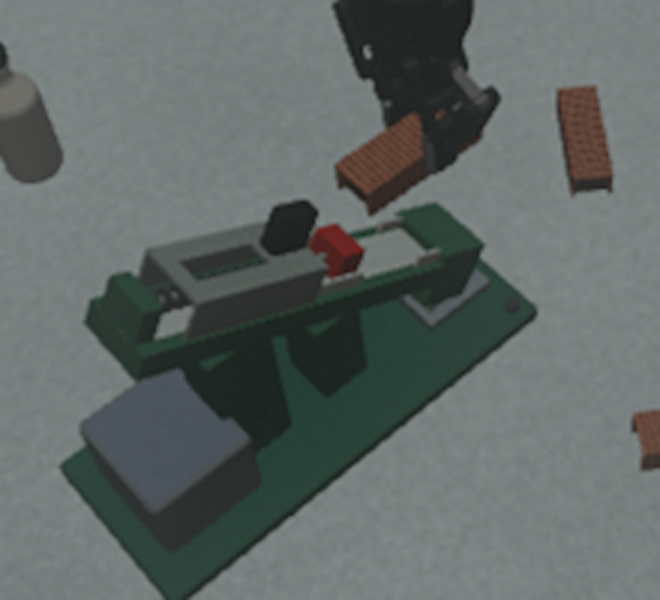

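```bash
python3 - <<'E'
import cv2,numpy as np
a=cv2.imread('pics/w7.png')[155:250,235:405]
a=cv2.resize(a,None,fx=4.5,fy=4.5,interpolation=cv2.INTER_CUBIC)
a=np.clip((a.astype(float)/255)**0.45*330-60,0,255).astype(np.uint8)
cv2.imwrite('pics/w7e.png',a)
E
```

```text
(no output)
```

View pics/w7e.png

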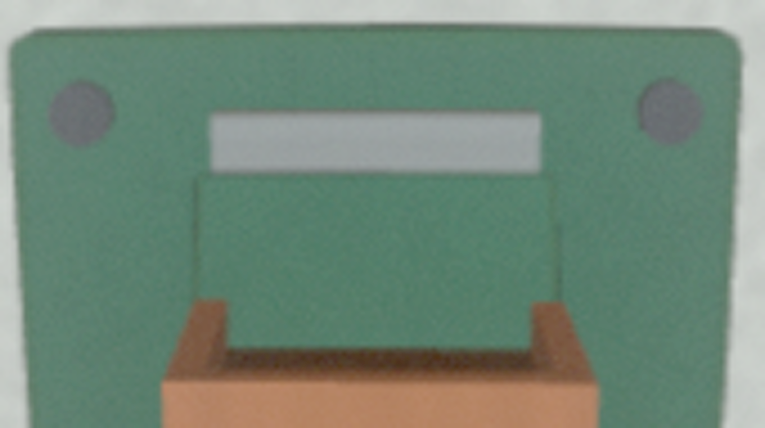

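```bash
python3 - <<'E'
from wp import *
np.set_printoptions(precision=1,suppress=True)
T=np.array([554.16,-70.97,202.16]);print(w2m(T));print(ey)
print(tcp(30,60,12,lat=0)-T, tcp(30,60,3,lat=0)-T)
E
```

```text
[ 50.8  -1.4 106. ]
[0.6 0.8 0. ]
[ -0.7   2.2 -51.8] [  3.1  -0.4 -59.6]
```

Call:
{"method": "drive_tool", "body": {
  "steps": [0.35,-1,0,-15,0,0.35,-1,0,-20,0,0.35,0,0,-14,0,0.35,0,0,0,0,0.35,0,0,0,0]
}}

```text
time: 10.3
tcp_pos: [551.6, -71.0, 152.2]
tcp_rot: [[0.001, -0.83, 0.558], [-0.0, 0.558, 0.83], [-1.0, -0.001, 0.0]]
ft_force: [0.2, -0.1, -1.1]
opening: 0.386
```

```bash
python3 - <<'E'
from h import *
from wp import *
np.set_printoptions(precision=3,suppress=True)
s,p=snap('wrist','w8.png');print(s['tcp_pos'],w2m(s['tcp_pos']),s['tcp_rot'][:,2],s['opening'],s['ft_force'])
a=cv2.resize(p['frame'][150:330,220:420],None,fx=4,fy=3.3,interpolation=cv2.INTER_CUBIC)
a=np.clip((a.astype(float)/255)**0.45*330-60,0,255).astype(np.uint8)
cv2.imwrite('pics/w8e.png',a)
s,p=snap('scene');cv2.imwrite('pics/s8.png',cv2.resize(p['frame'][220:340,170:330],None,fx=4.5,fy=4.5,interpolation=cv2.INTER_CUBIC))
E
```

```text
[551.642 -71.    152.202] [24.032 -2.847 63.723] [0.558 0.83  0.   ] 0.3859370017154635 [ 0.198 -0.108 -1.051]
```

View pics/w8e.png

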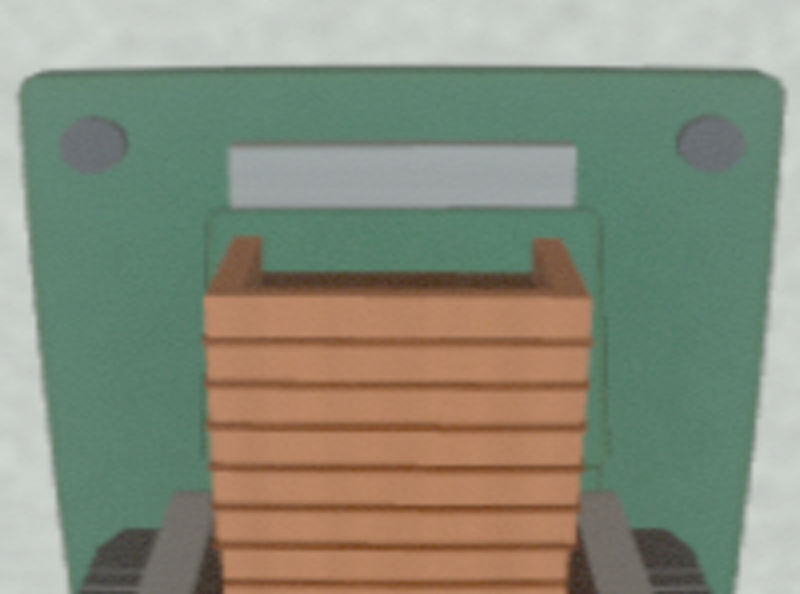

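View pics/s8.png

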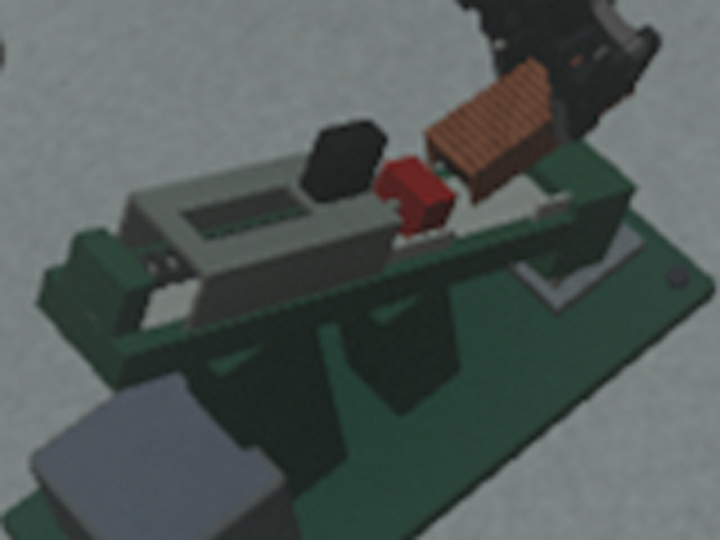

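```bash
python3 - <<'E'
from wp import *
np.set_printoptions(precision=1,suppress=True)
pv=np.array([551.64,-71.0,152.2])
for l in [(30,60,12),(30,60,3),(30,76,2),(30,92,1),(25,96,0),(20,99,0),(15,102,0),(10,103.5,0),(5,104.5,0),(3,104.5,0)]:
    t=tcp(*l,lat=-2.45);print(l,t,t-pv);pv=t
E
```

```text
(30, 60, 12) [552.1 -70.8 150.4] [ 0.5  0.2 -1.8]
(30, 60, 3) [555.9 -73.4 142.6] [ 3.7 -2.5 -7.8]
(30, 76, 2) [567.8 -81.4 149.7] [11.9 -8.   7.1]
(30, 92, 1) [579.7 -89.4 156.9] [11.9 -8.   7.1]
(25, 96, 0) [582.  -90.9 153. ] [ 2.3 -1.6 -3.9]
(20, 99, 0) [583.5 -92.  149.4] [ 1.5 -1.  -3.6]
(15, 102, 0) [585.5 -93.2 145.8] [ 1.9 -1.3 -3.6]
(10, 103.5, 0) [586.7 -94.1 141.4] [ 1.2 -0.8 -4.4]
(5, 104.5, 0) [587.9 -94.9 136.8] [ 1.2 -0.8 -4.6]
(3, 104.5, 0) [588.2 -95.1 134.8] [ 0.3 -0.2 -2. ]
```

Call:
{"method": "drive_tool", "body": {
  "steps": [0.35,0.5,0.2,-2,0,0.35,2,-1.3,-4,0,0.35,1.7,-1.2,-3.8,0,0.35,0,0,0,0,0.35,0,0,0,0,0.35,0,0,0,0]
}}

```text
time: 11.15
tcp_pos: [555.5, -73.3, 142.1]
tcp_rot: [[0.0, -0.83, 0.558], [0.0, 0.558, 0.83], [-1.0, -0.0, 0.0]]
ft_force: [-0.6, -0.2, -2.2]
opening: 0.386
```

Call:
{"method": "drive_tool", "body": {
  "steps": [0.35,3,-2,1.8,0,0.35,3,-2,1.8,0,0.35,0,0,0,0,0.35,0,0,0,0]
}}

```text
time: 11.65
tcp_pos: [559.8, -76.2, 144.8]
tcp_rot: [[-0.004, -0.83, 0.558], [0.002, 0.558, 0.83], [-1.0, 0.004, -0.0]]
ft_force: [-4.4, 3.0, -2.0]
opening: 0.388
```

Call:
{"method": "drive_tool", "body": {
  "steps": [0.35,3,-2,1.8,0,0.35,3,-2,1.8,0,0.35,0,0,0,0,0.35,0,0,0,0]
}}

```text
time: 12.15
tcp_pos: [565.1, -79.8, 148.1]
tcp_rot: [[-0.005, -0.83, 0.558], [0.003, 0.558, 0.83], [-1.0, 0.006, -0.0]]
ft_force: [-5.5, 4.6, -1.8]
opening: 0.388
```

```bash
python3 - <<'E'
from h import *
from wp import *
np.set_printoptions(precision=2,suppress=True)
s,p=snap('wrist','w9.png');print(s['tcp_pos'],w2m(s['tcp_pos']),s['ft_force'],s['moment'])
s,p=snap('scene');cv2.imwrite('pics/s9.png',cv2.resize(p['frame'][220:340,170:330],None,fx=4.5,fy=4.5,interpolation=cv2.INTER_CUBIC))
E
```

```text
[565.14 -79.84 148.11] [35.96 -2.66 52.11] [-5.48  4.64 -1.84] [0.78 1.01 0.07]
```

View pics/s9.png

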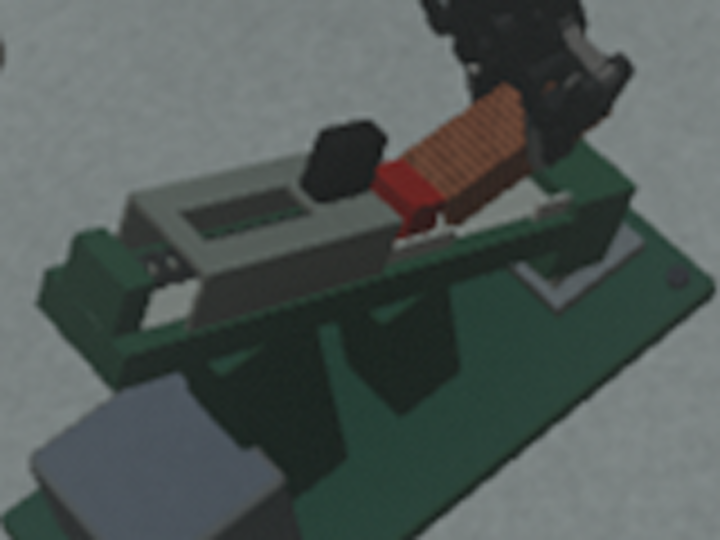

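View pics/w9.png

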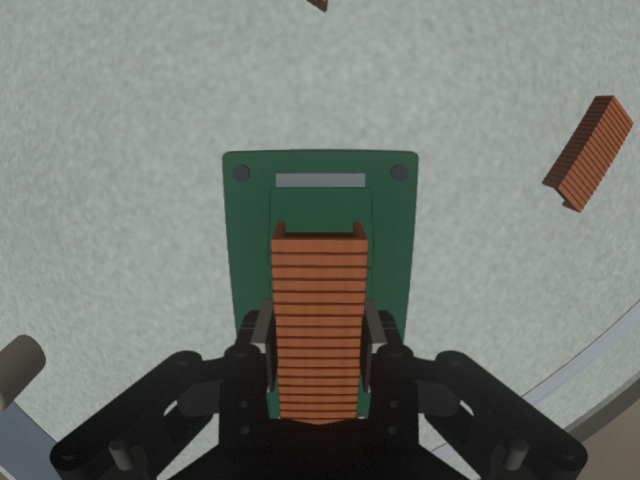

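Call:
{"method": "drive_tool", "body": {
  "steps": [0.35,3,-2,1.8,0,0.35,3,-2,1.8,0,0.35,3,-2,1.8,0,0.35,3,-2,1.8,0,0.35,0,0,0,0,0.35,0,0,0,0]
}}

```text
time: 13.0
tcp_pos: [575.9, -87.2, 154.6]
tcp_rot: [[-0.008, -0.83, 0.558], [0.004, 0.558, 0.83], [-1.0, 0.009, -0.001]]
ft_force: [-6.8, 5.5, -2.2]
opening: 0.384
```

```bash
python3 - <<'E'
from h import *
from wp import *
np.set_printoptions(precision=2,suppress=True)
s,p=snap('wrist','w10.png');print(s['tcp_pos'],w2m(s['tcp_pos']),s['ft_force'],s['moment'],s['tcp_rot'])
print(tcp(30,92,0,lat=-2.45))
s,p=snap('scene');cv2.imwrite('pics/s10.png',cv2.resize(p['frame'][220:340,170:330],None,fx=4.5,fy=4.5,interpolation=cv2.INTER_CUBIC))
E
```

```text
[575.94 -87.22 154.64] [50.55 -2.76 51.23] [-6.79  5.54 -2.19] [1.03 1.36 0.09] [[-0.01 -0.83  0.56]
 [ 0.    0.56  0.83]
 [-1.    0.01 -0.  ]]
[580.1  -89.65 156.  ]
```

View pics/s10.png

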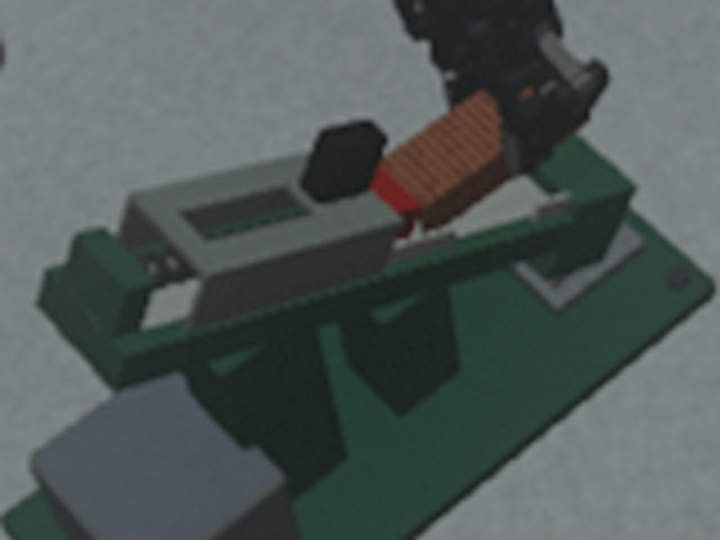

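View pics/w10.png

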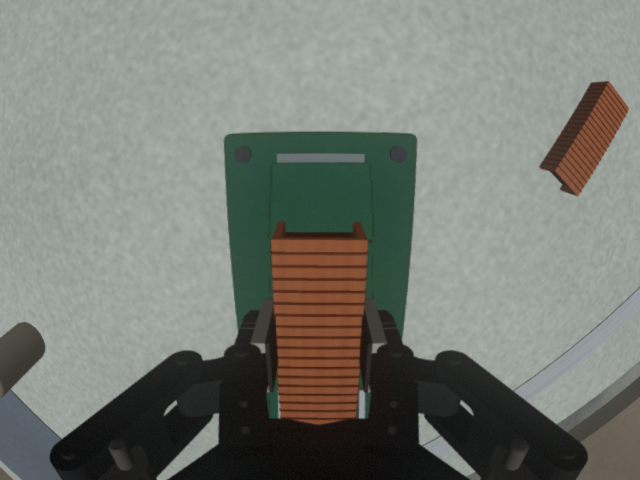

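Call:
{"method": "drive_tool", "body": {
  "steps": [0.35,2,-1.3,0.5,0,0.35,2,-1.3,0,0,0.35,2,-1.3,-1.5,0,0.35,1,-0.7,-2,0,0.35,1,-0.7,-2,0,0.35,0,0,0,0,0.35,0,0,0,0]
}}

```text
time: 13.98
tcp_pos: [579.0, -89.7, 149.6]
tcp_rot: [[-0.016, -0.83, 0.557], [0.009, 0.557, 0.831], [-1.0, 0.019, -0.001]]
ft_force: [-20.3, 12.8, 9.7]
opening: 0.383
```

```bash
cat > look.py <<'E'
import sys
from h import *
from wp import *
np.set_printoptions(precision=2,suppress=True)
n=sys.argv[1]
s,p=snap('wrist','w%s.png'%n);print(s['tcp_pos'],w2m(s['tcp_pos']),s['ft_force'],s['moment'],s['tcp_rot'][:,0],s['opening'],s['time'])
a=cv2.resize(p['frame'][130:440,200:440],None,fx=1.9,fy=1.9,interpolation=cv2.INTER_CUBIC)
a=np.clip((a.astype(float)/255)**0.6*255,0,255).astype(np.uint8)
s,p=snap('scene');b=cv2.resize(p['frame'][220:340,170:330],None,fx=4.5,fy=4.5,interpolation=cv2.INTER_CUBIC)
cv2.imwrite('pics/we%s.png'%n,a);cv2.imwrite('pics/s%s.png'%n,b)
E
python3 look.py 11
```

```text
[579.01 -89.65 149.59] [51.4  -3.06 44.9 ] [-20.33  12.76   9.71] [ 2.16  3.62 -0.06] [-0.02  0.01 -1.  ] 0.383038919865043 13.975
```

View pics/s11.png

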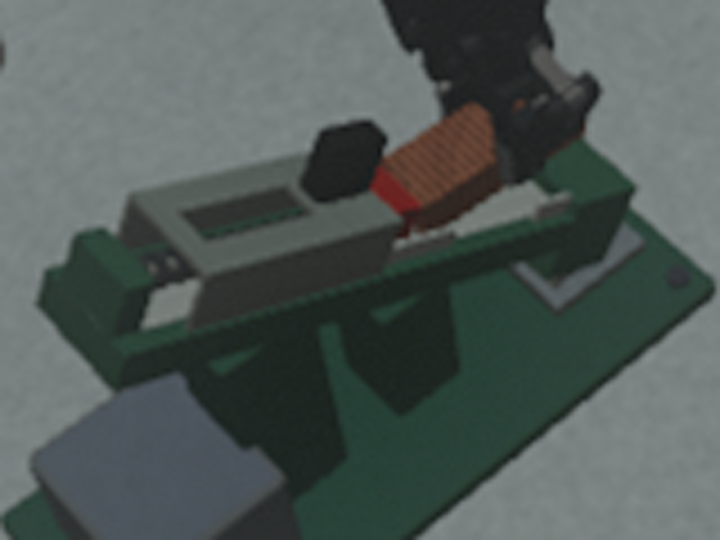

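View pics/we11.png

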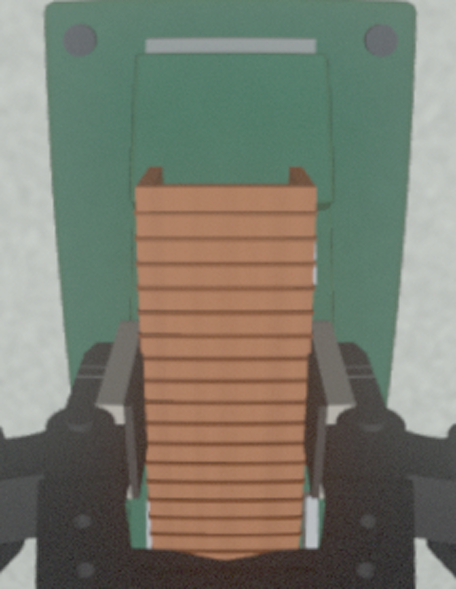

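Call:
{"method": "drive_tool", "body": {
  "steps": [0.35,0.4,0.7,0,0,0.35,1,-0.6,0,0,0.35,1,-0.7,0,0,0.35,0,0,0,0],
  "newtons": 20
}}

```text
time: 14.58
tcp_pos: [579.4, -89.7, 149.0]
tcp_rot: [[-0.021, -0.83, 0.557], [0.01, 0.557, 0.831], [-1.0, 0.023, -0.003]]
ft_force: [-24.1, 13.6, 10.7]
opening: 0.389
```

Call:
{"method": "drive_tool", "body": {
  "steps": [0.35,1.5,-1,-1,0,0.35,1,-0.7,-1.5,0,0.35,0,0,0,0,0.35,0,0,0,0]
}}

```text
time: 15.08
tcp_pos: [580.9, -90.8, 145.9]
tcp_rot: [[-0.023, -0.83, 0.557], [0.011, 0.557, 0.831], [-1.0, 0.025, -0.003]]
ft_force: [-26.1, 15.5, 9.8]
opening: 0.392
```

```bash
cat >> look.py <<'E'
s=arm.state();m=w2m(s['tcp_pos'])
from scipy.optimize import brentq
f=lambda th:56.7*np.sin(th)+16*np.cos(th)+7.8-m[2]
try:
    th=brentq(f,-0.2,0.8);print('theta',np.degrees(th),'r',m[0]+56.7*np.cos(th)-16*np.sin(th)-4.5)
except Exception as e:print(e)
E
python3 look.py 12
```

```text
[580.94 -90.8  145.95] [51.53 -2.94 40.62] [-26.11  15.48   9.83] [ 2.62  4.66 -0.12] [-0.02  0.01 -1.  ] 0.3920123633348525 15.075
theta 18.095881704822496 r 95.95939905457473
```

View pics/we12.png

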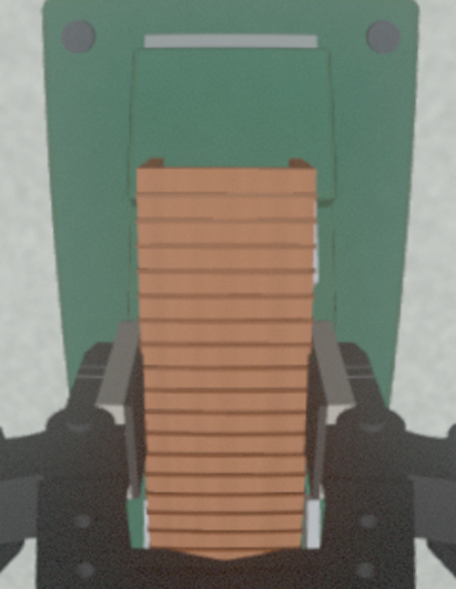

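View pics/s12.png

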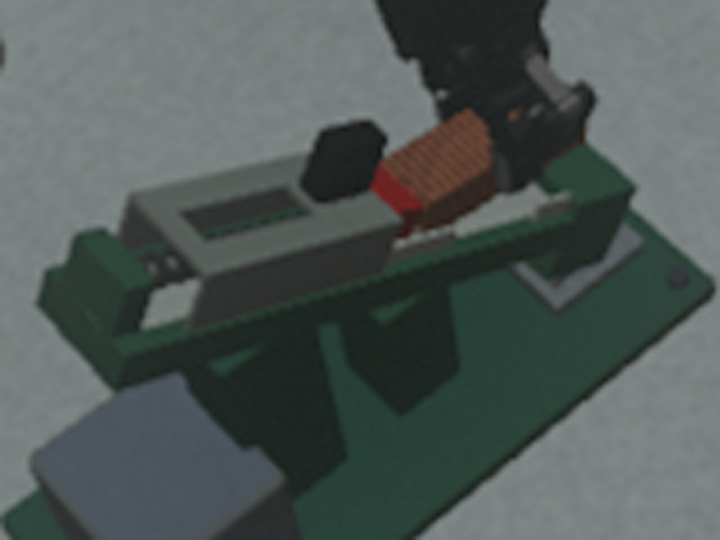

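Call:
{"method": "drive_tool", "body": {
  "steps": [0.35,2,-1,2.5,0,0.35,2,-1,2,0,0.35,1.5,-1,1,0,0.35,0,0,0,0,0.35,0,0,0,0]
}}

```text
time: 15.8
tcp_pos: [586.7, -94.5, 150.3]
tcp_rot: [[-0.023, -0.83, 0.557], [0.011, 0.557, 0.83], [-1.0, 0.025, -0.004]]
ft_force: [-22.8, 11.7, 3.7]
opening: 0.392
```

```bash
python3 look.py 13
```

```text
[586.69 -94.47 150.33] [59.62 -2.78 41.01] [-22.76  11.66   3.71] [ 2.38  4.26 -0.09] [-0.02  0.01 -1.  ] 0.39187470689443565 15.8
theta 18.57478642816218 r 103.7648848456237
```

View pics/we13.png

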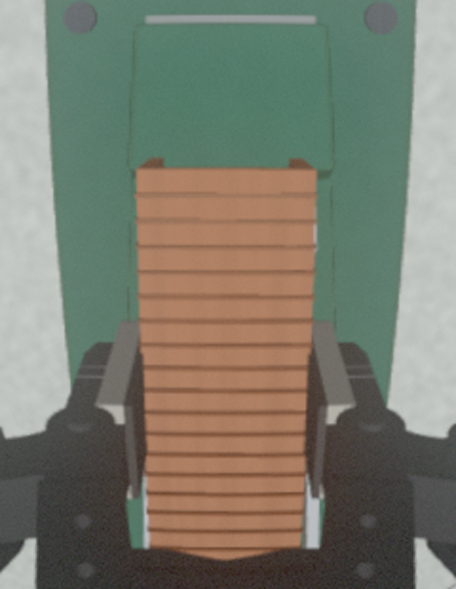

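View pics/s13.png

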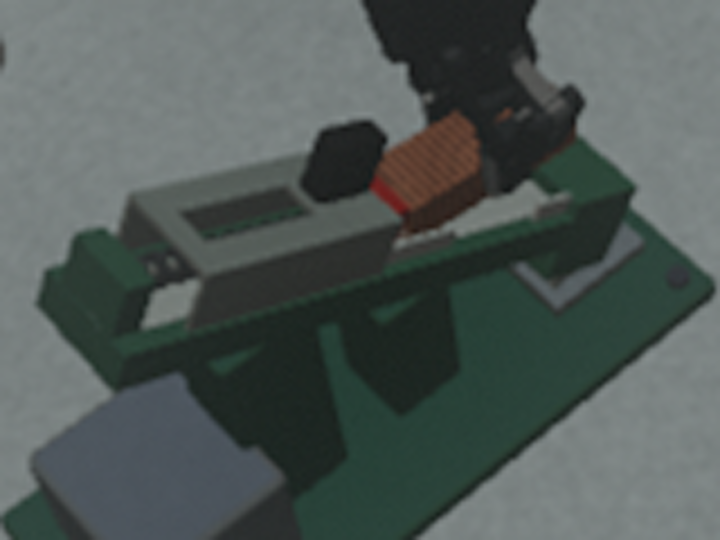

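Call:
{"method": "drive_tool", "body": {
  "steps": [0.35,0.8,0,-2.5,0,0.35,0.5,-0.3,-2.5,0,0.35,0.5,-0.3,-2.5,0,0.35,0,0,0,0,0.35,0,0,0,0]
}}

```text
time: 16.52
tcp_pos: [588.8, -95.7, 143.6]
tcp_rot: [[-0.022, -0.83, 0.557], [0.009, 0.557, 0.83], [-1.0, 0.023, -0.005]]
ft_force: [-23.9, 11.5, 6.7]
opening: 0.391
```

```bash
python3 look.py 14
```

```text
[588.79 -95.67 143.64] [58.38 -2.6  34.01] [-23.93  11.52   6.69] [ 1.9   4.25 -0.13] [-0.02  0.01 -1.  ] 0.3905804979471826 16.525
theta 10.64631803191984 r 106.62031863795478
```

View pics/s14.png

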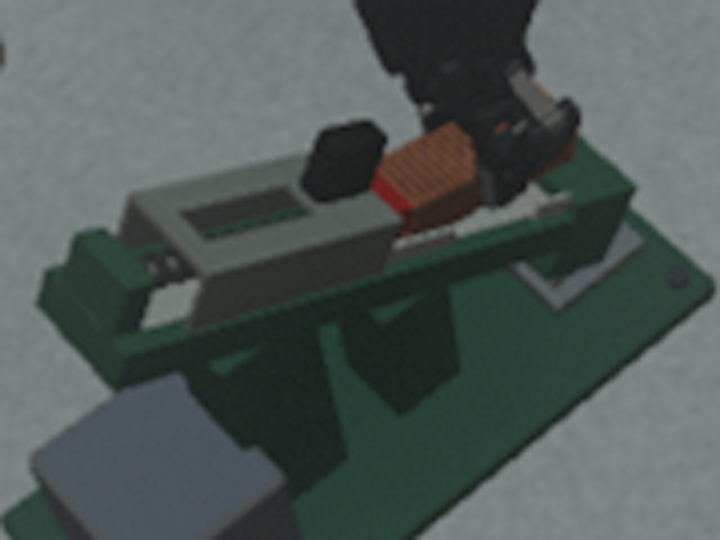

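Call:
{"method": "drive_tool", "body": {
  "steps": [0.35,0,0,-2.5,0,0.35,0,0,-2.5,0,0.35,0,0,-2,0,0.35,0,0,0,0,0.35,0,0,0,0]
}}

```text
time: 17.25
tcp_pos: [590.3, -96.8, 137.0]
tcp_rot: [[-0.019, -0.83, 0.558], [0.007, 0.558, 0.83], [-1.0, 0.019, -0.005]]
ft_force: [-21.0, 8.6, 5.3]
opening: 0.386
```

```bash
python3 look.py 15
```

```text
[590.31 -96.83 136.97] [56.69 -2.72 27.28] [-20.99   8.57   5.28] [ 1.4   3.5  -0.17] [-0.02  0.01 -1.  ] 0.38556792400452095 17.25
theta 3.55056851167633 r 107.82181329597636
```

View pics/s15.png

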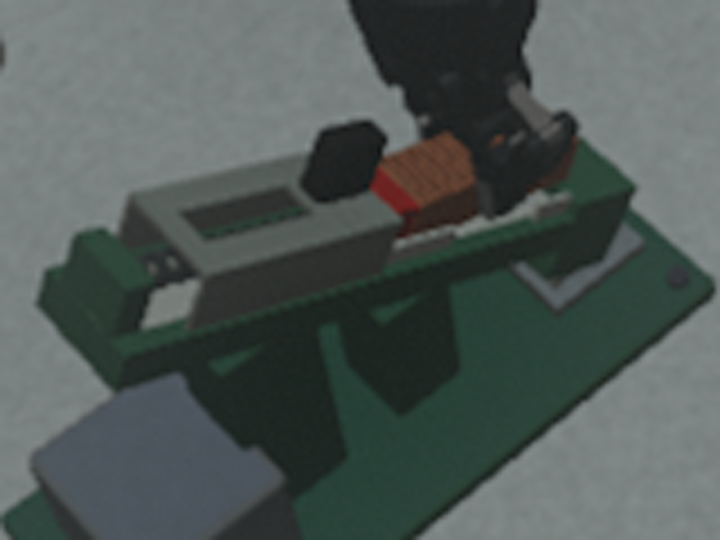

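View pics/we15.png

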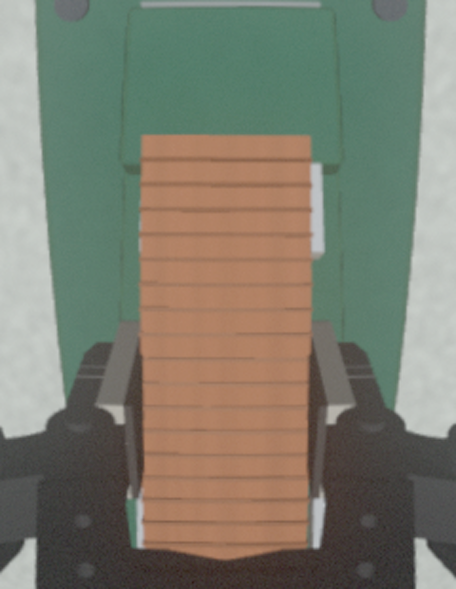

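```bash
python3 - <<'E'
from h import *
from wp import *
np.set_printoptions(precision=1,suppress=True)
s,p=snap('wrist')
for m in [(0,28,10),(0,-28,10),(22,22,10),(-45,28,10)]:
    u=np.array(wproj(s,p,m2w(*m)));print(m,u,(u-[200,130])*1.9)
v=(135/1.9+130)
for z in (10,15,20,25,31,35,40):
    o,d=wray(s,p,318,v);o=w2m(o);d=np.array([d@mx,d@ey,d@mz]);print(z,(o+d*(z-o[2])/d[2]))
# same in tool frame
I=dict(tcp_pos=np.zeros(3),tcp_rot=np.eye(3));o,d=wray(I,p,318,v)
for x in (-10,-5,0,5,10): print(o+d*(x-o[0])/d[0])
E
```

```text
(0, 28, 10) [383.2 218.3] [348.1 167.8]
(0, -28, 10) [264.  218.1] [121.6 167.4]
(22, 22, 10) [372.  264.6] [326.8 255.8]
(-45, 28, 10) [378.3 134.4] [338.7   8.4]
10 [-8.4 -2.7 10. ]
15 [-6.6 -2.6 15. ]
20 [-4.8 -2.6 20. ]
25 [-3.1 -2.6 25. ]
31 [-1.  -2.5 31. ]
35 [ 0.4 -2.5 35. ]
40 [ 2.2 -2.5 40. ]
[-10.   58.9   0.4]
[-5.  57.9  0.4]
[ 0.  56.8  0.4]
[ 5.  55.8  0.3]
[10.  54.7  0.3]
```

Call:
{"method": "drive_tool", "body": {
  "steps": [0.35,0,0,0,0,0.35,0,0,0,0,0.35,0,0,2,0,0.35,0,0,2,0,0.35,1.8,-0.8,1,0,0.35,1.8,-0.8,1,0,0.35,1.8,-0.8,1,0,0.35,0,0,0,0,0.35,0,0,0,0],
  "newtons": 80
}}

```text
time: 18.52
tcp_pos: [599.4, -102.1, 143.6]
tcp_rot: [[-0.013, -0.829, 0.559], [0.002, 0.559, 0.829], [-1.0, 0.012, -0.006]]
ft_force: [-10.3, 0.6, -6.3]
opening: 0.384
```

```bash
python3 look.py 16; python3 - <<'E'
from h import *
from wp import *
s=arm.state();p=None
E
```

```text
[ 599.35 -102.12  143.64] [69.08 -2.06 27.83] [-10.34   0.59  -6.34] [ 0.19  1.85 -0.22] [-0.01  0.   -1.  ] 0.3836802273337461 18.525
theta 4.145698356522258 r 119.98593858479857
```

View pics/s16.png

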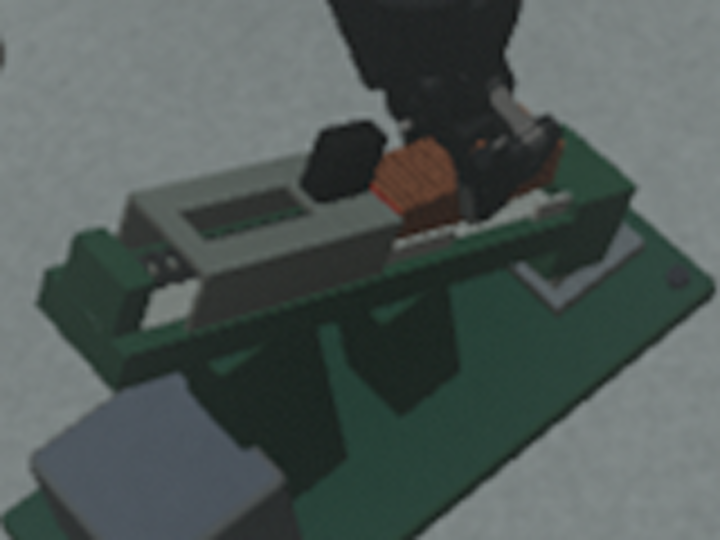

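View pics/we16.png

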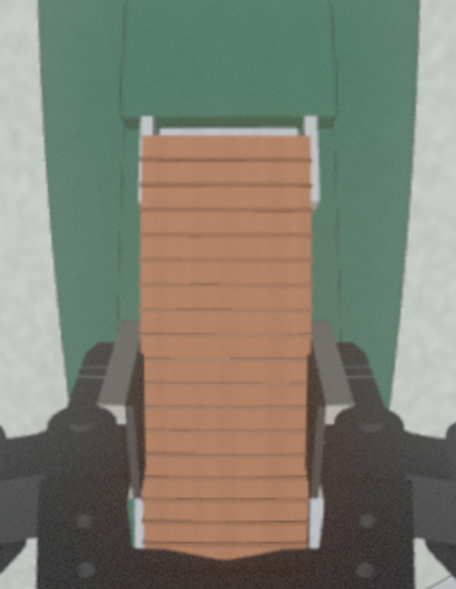

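Call:
{"method": "drive_tool", "body": {
  "steps": [0.35,-0.5,0.3,-2,0,0.35,-0.5,0.3,-2,0,0.35,0,0,-2,0,0.35,0,0,0,0,0.35,0,0,0,0],
  "newtons": 40
}}

```text
time: 19.25
tcp_pos: [599.6, -101.9, 140.9]
tcp_rot: [[-0.009, -0.829, 0.559], [-0.0, 0.559, 0.829], [-1.0, 0.007, -0.005]]
ft_force: [-14.4, 1.5, 7.3]
opening: 0.382
```

```bash
python3 look.py 17
```

```text
[ 599.55 -101.93  140.91] [67.76 -1.79 25.44] [-14.37   1.47   7.29] [ 0.06  2.19 -0.19] [-0.01 -0.   -1.  ] 0.3821797245993784 19.25
theta 1.674218680567617 r 119.46512636381694
```

View pics/s17.png

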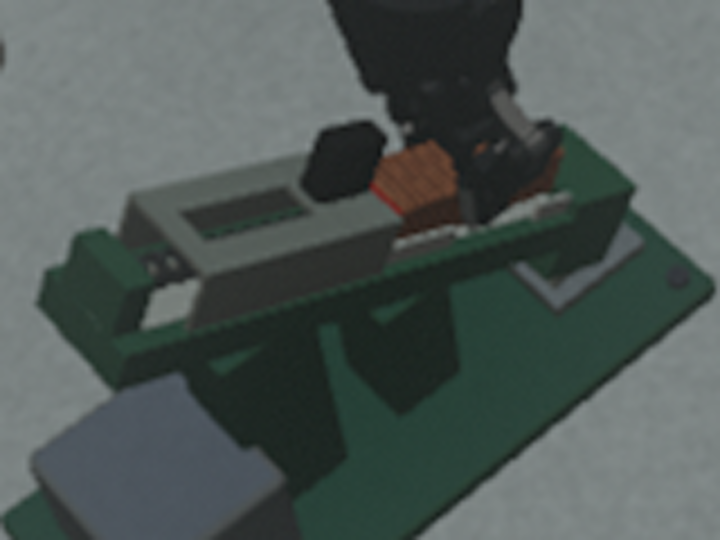

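View pics/we17.png

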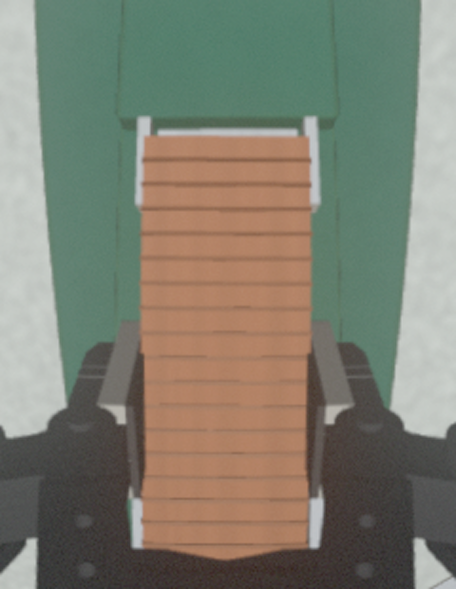

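Call:
{"method": "drive_tool", "body": {
  "steps": [0.35,-0.5,0.3,-2,0,0.35,-0.5,0.3,-1.5,0,0.35,0,0,0,0,0.35,0,0,0,0]
}}

```text
time: 19.85
tcp_pos: [599.7, -102.0, 138.3]
tcp_rot: [[-0.006, -0.829, 0.559], [-0.001, 0.559, 0.829], [-1.0, 0.004, -0.005]]
ft_force: [-13.8, 1.2, 9.8]
opening: 0.383
```

```bash
python3 look.py 18
```

```text
[ 599.69 -101.99  138.26] [66.57 -1.77 23.06] [-13.85   1.19   9.84] [-0.1   1.95 -0.22] [-0.01 -0.   -1.  ] 0.3828742179944865 19.85
theta -0.7423286385100754 r 118.97733857458907
```

View pics/we18.png

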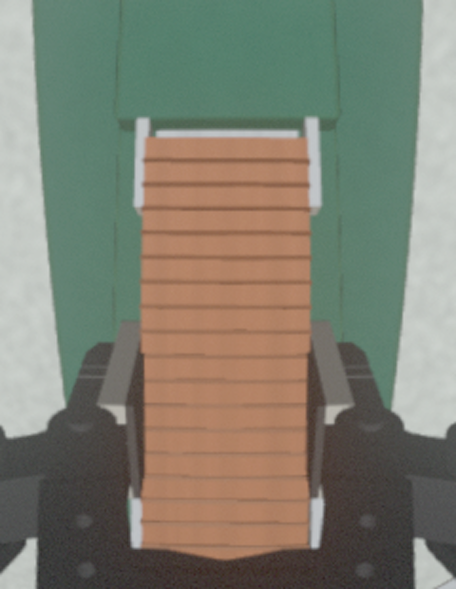

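Call:
{"method": "drive_tool", "body": {
  "steps": [0.5,0,0,0,0,0.6,0,0,0,0,0.6,0,0,0,0,0.6,0,0,0,0]
}}

```text
time: 20.45
tcp_pos: [603.5, -101.7, 137.5]
tcp_rot: [[0.001, -0.83, 0.558], [-0.0, 0.558, 0.83], [-1.0, -0.001, 0.0]]
ft_force: [0.1, 0.1, -0.6]
opening: 0.601
```

```bash
python3 look.py 19
```

```text
[ 603.49 -101.74  137.51] [68.81  0.56 20.9 ] [ 0.11  0.08 -0.64] [-0.03  0.01  0.01] [ 0. -0. -1.] 0.6008074080028274 20.45
theta -2.8923024618297104 r 121.52798882179883
```

View pics/we19.png

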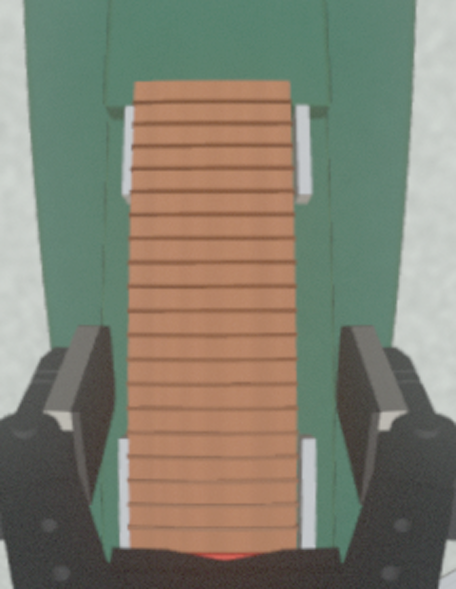

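View pics/s19.png

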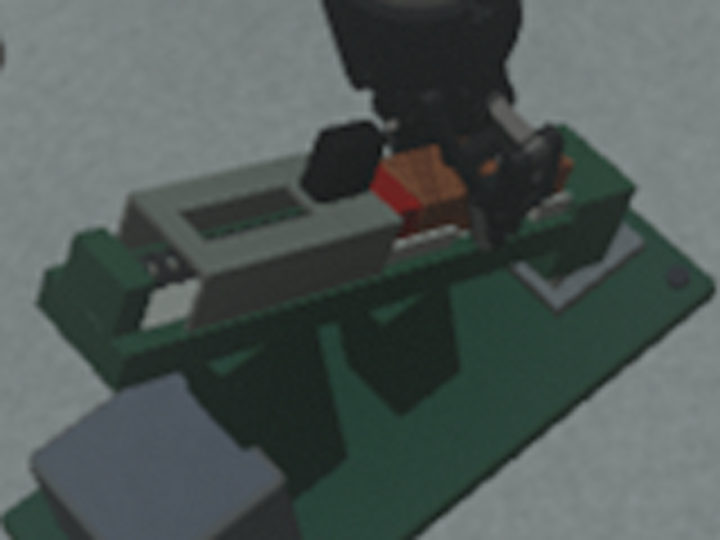

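```bash
python3 - <<'E'
from h import *
from wp import *
np.set_printoptions(precision=1,suppress=True)
s,p=snap('wrist')
f=lambda *m:(np.array(wproj(s,p,m2w(*m)))-[200,130])*1.9
for n,m in [('head',(0,28,10)),('head',(0,-28,10)),('wall',(22,22,10)),('wall',(22,-22,10)),('flatL',(0,-17,25)),('flatR',(0,17,25)),('ride L',(-3,-17,34)),('ride R',(-3,17,34)),('ride10 L',(-8,-17,35)),('ride10',(-8,17,35))]:
    print(n,m,f(*m))
E
```

```text
head (0, 28, 10) [336.6 110.6]
head (0, -28, 10) [105.1 110.9]
wall (22, 22, 10) [315.2 199.1]
wall (22, -22, 10) [126.3 199.2]
flatL (0, -17, 25) [143.3  86.8]
flatR (0, 17, 25) [297.5  86.6]
ride L (-3, -17, 34) [139.2  57.6]
ride R (-3, 17, 34) [301.1  57.4]
ride10 L (-8, -17, 35) [139.6  34.4]
ride10 (-8, 17, 35) [300.7  34.1]
```

Strip seated: crown end at row 173 against a predicted 175, with width matching and the strip within the walls (about 1 mm off-centre). Now the cover knob.

```bash
python3 - <<'E'
from h import *
from wp import *
np.set_printoptions(precision=1,suppress=True)
T=m2w(148.5,-2.1,58);print(T,T-arm.state()['tcp_pos'],np.hypot(*T[:2]));print(mx)
E
```

```text
[ 643.9 -132.1  209.5] [ 40.7 -30.4  72.1] 657.3121987464381
[ 0.7 -0.5  0.5]
```

Call:
{"method": "drive_tool", "body": {
  "steps": [0.6,0,0,15,0,0.6,0,0,35,0,0.6,0,0,45,0,0.6,0,0,40,0,0.6,0,0,0,0,0.6,0,0,0,0]
}}

```text
time: 21.35
tcp_pos: [603.2, -101.7, 272.8]
tcp_rot: [[0.001, -0.83, 0.558], [-0.0, 0.558, 0.83], [-1.0, -0.001, 0.0]]
ft_force: [-0.6, -0.9, 0.0]
opening: 0.599
```

```bash
python3 look.py 20
```

```text
[ 603.18 -101.66  272.79] [136.17   0.45 138.21] [-0.59 -0.89  0.01] [ 0.    0.   -0.01] [ 0. -0. -1.] 0.5988959710173201 21.35
f(a) and f(b) must have different signs
```

View pics/we20.png

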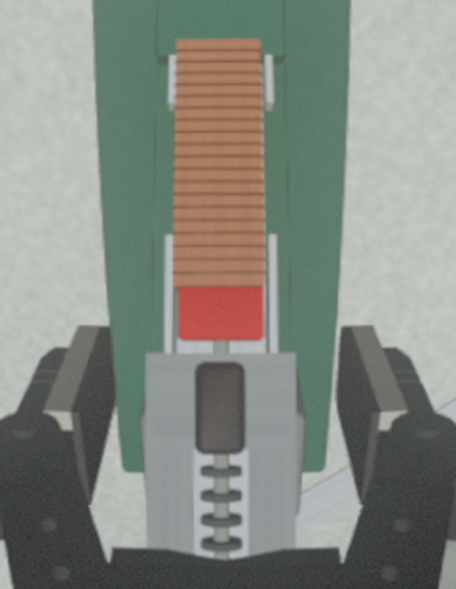

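View pics/s20.png

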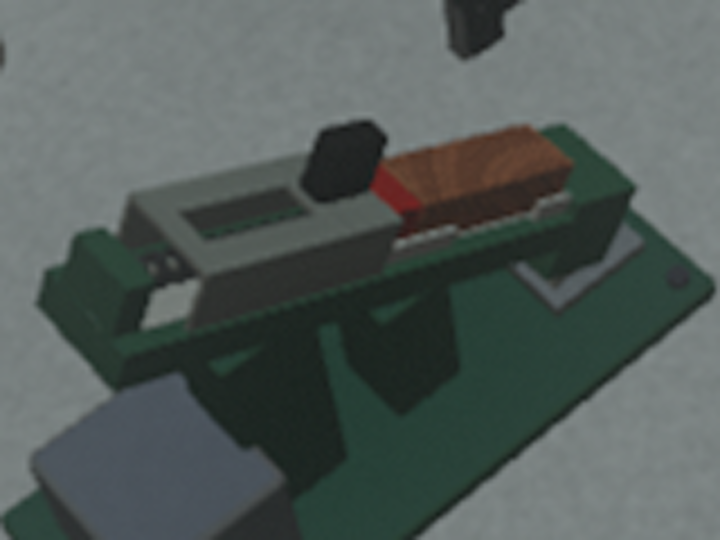

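Strip is flat against the stop with the follower pressed back behind it. Knob top is at crop (196–244, 362–455), cover front edge at row 354.

```bash
python3 - <<'E'
from h import *
from wp import *
np.set_printoptions(precision=1,suppress=True)
s,p=snap('wrist')
def inv(u,v,z):
    o,d=wray(s,p,200+u/1.9+ -2.5,130+v/1.9);o=w2m(o);d=np.array([d@mx,d@ey,d@mz]);return o+d*(z-o[2])/d[2]
print('cover front',inv(147,354,31),inv(296,354,31))
print('knob top',inv(196,364,63),inv(244,364,63),inv(196,453,63),inv(244,453,63))
print('strip end',inv(176,40,25),inv(260,40,25)); print('fol face',inv(175,286,25),inv(265,286,25))
print('stop',inv(220,62,10))
E
```

```text
cover front [122.9 -29.2  31. ] [122.8  24.4  31. ]
knob top [126.2 -10.   63. ] [126.2   5.1  63. ] [154.5  -9.9  63. ] [154.4   5.1  63. ]
strip end [ -2.5 -21.3  25. ] [-2.4 12.9 25. ]
fol face [ 97.4 -19.8  25. ] [97.4 13.7 25. ]
stop [ 0.8 -3.6 10. ]
```

Call:
{"method": "drive_tool", "body": {
  "steps": [0.6,13,-10,0,0,0.6,13,-10,-10,0,0.6,13,-9.7,-20,0,0.6,0,0,-20,0,0.6,0,0,-14,0,0.6,0,0,0,0,0.6,0,0,0,0]
}}

```text
time: 22.38
tcp_pos: [642.3, -131.3, 208.8]
tcp_rot: [[0.001, -0.83, 0.558], [-0.0, 0.558, 0.83], [-1.0, -0.001, 0.0]]
ft_force: [1.4, -0.6, -0.7]
opening: 0.6
```

```bash
python3 look.py 21
```

```text
[ 642.29 -131.34  208.84] [146.66  -2.37  58.33] [ 1.36 -0.62 -0.7 ] [-0.    0.01  0.01] [ 0. -0. -1.] 0.5999283291762589 22.375
theta 44.06909554959411 r 172.40557355831504
```

View pics/we21.png

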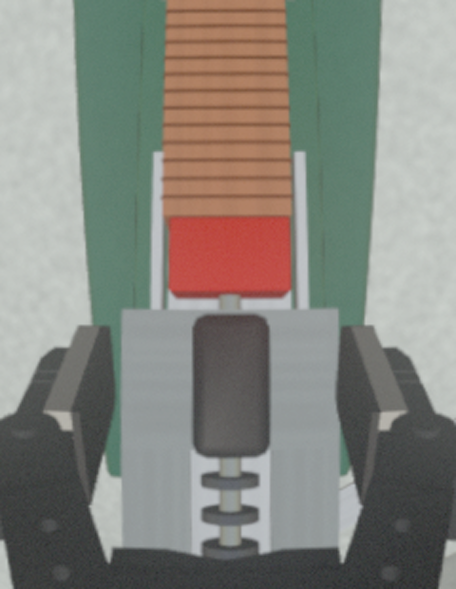

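View pics/s21.png

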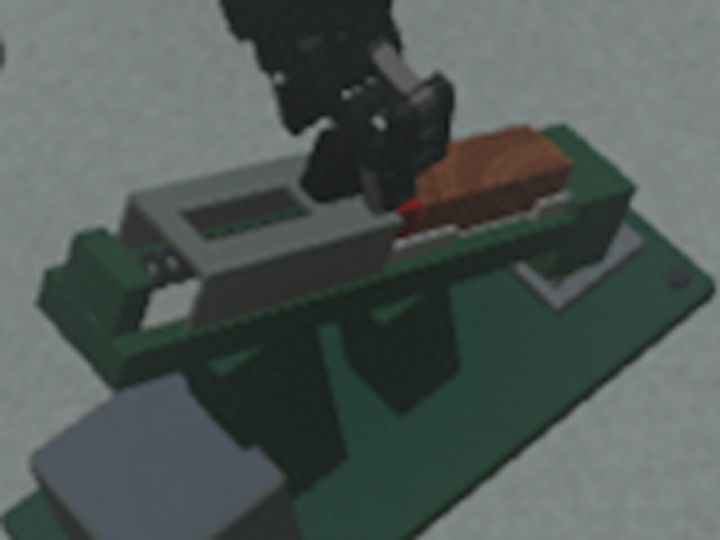

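Call:
{"method": "drive_tool", "body": {
  "steps": [0.35,0,0,0,0,0.1,0,0,0,0,0.1,0,0,0,0,0.1,0,0,0,0,0.1,0,0,0,0],
  "newtons": 40
}}

```text
time: 23.1
tcp_pos: [642.9, -130.6, 209.2]
tcp_rot: [[0.002, -0.83, 0.558], [0.001, 0.558, 0.83], [-1.0, -0.001, 0.002]]
ft_force: [2.2, 5.2, 4.3]
opening: 0.179
```

Call:
{"method": "drive_tool", "body": {
  "steps": [0.1,-3.6,2.4,-2.5,0,0.1,-7.2,4.8,-5,0,0.1,-7.2,4.8,-5,0,0.1,-7.2,4.8,-5,0,0.1,0,0,0,0]
}}

```text
time: 23.72
tcp_pos: [617.0, -113.2, 191.2]
tcp_rot: [[0.001, -0.83, 0.557], [0.002, 0.557, 0.83], [-1.0, 0.0, 0.002]]
ft_force: [2.0, 6.8, 2.2]
opening: 0.177
```

```bash
python3 look.py 22
```

```text
[ 617.01 -113.21  191.2 ] [110.9   -1.42  58.6 ] [2.   6.79 2.17] [ 0.94 -0.23  0.04] [ 0.  0. -1.] 0.17679895298412332 23.725
theta 43.75538094684172 r 136.3192909566582
```

View pics/we22.png

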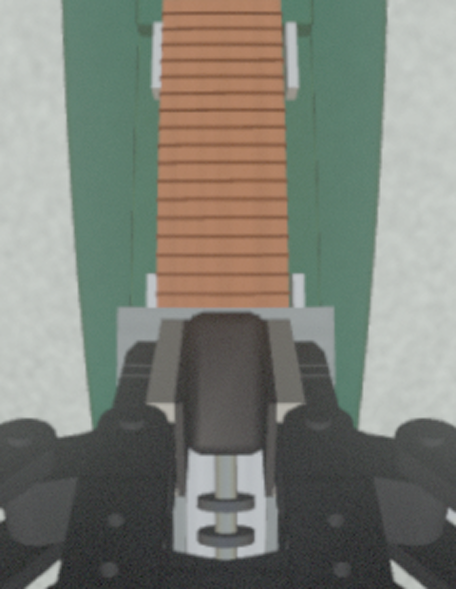

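View pics/s22.png

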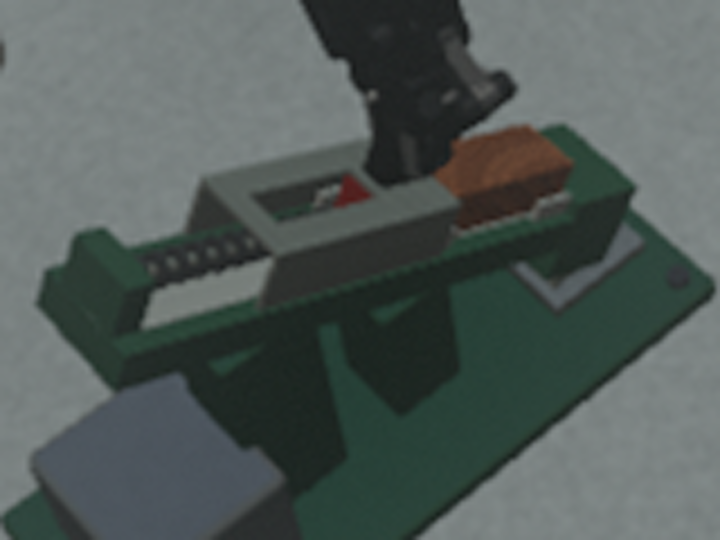

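Call:
{"method": "drive_tool", "body": {
  "steps": [0.1,-7.2,4.8,-5,0,0.1,-7.2,4.8,-5,0,0.1,-7.2,4.8,-5,0,0.1,-7.2,4.8,-5,0,0.1,-7.2,4.8,-5,0,0.1,-7.2,4.8,-5,0,0.1,-7.2,4.8,-5,0,0.1,-3.6,2.4,-2.5,0,0.1,0,0,0,0,0.1,0,0,0,0]
}}

```text
time: 25.08
tcp_pos: [563.6, -77.5, 154.1]
tcp_rot: [[0.002, -0.83, 0.558], [0.002, 0.558, 0.83], [-1.0, -0.001, 0.003]]
ft_force: [2.2, 5.5, 3.4]
opening: 0.181
```

```bash
python3 look.py 23
```

```text
[563.62 -77.49 154.11] [36.73 -1.55 58.6 ] [2.23 5.46 3.38] [ 0.99 -0.24  0.14] [ 0.  0. -1.] 0.18125015093091074 25.075
theta 43.775723421395355 r 62.059228389244396
```

View pics/we23.png

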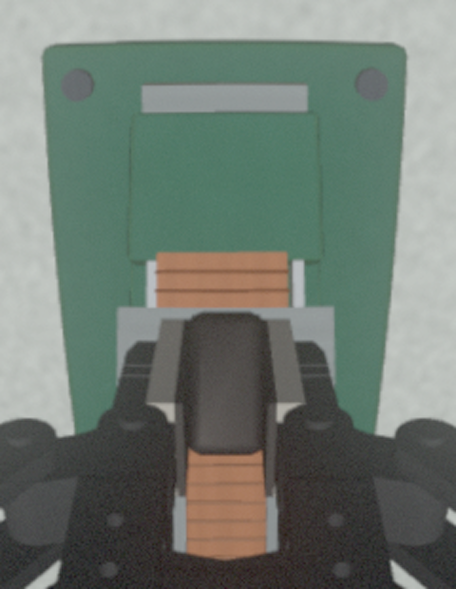

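View pics/s23.png

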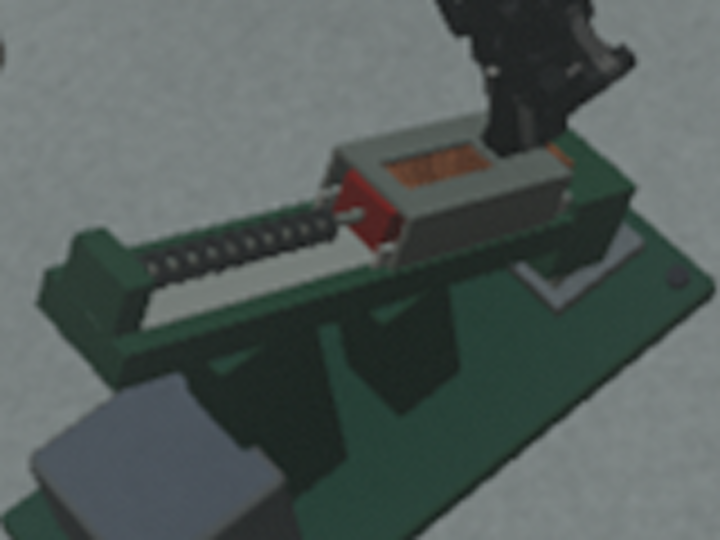

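Smooth so far, about 14 mm to go. I'll continue to the hard stop and watch the force.

Call:
{"method": "drive_tool", "body": {
  "steps": [0.1,-3.6,2.4,-2.5,0,0.1,-3.6,2.4,-2.5,0,0.1,0,0,0,0,0.1,0,0,0,0]
}}

```text
time: 25.68
tcp_pos: [556.7, -72.8, 149.3]
tcp_rot: [[0.003, -0.83, 0.558], [0.002, 0.558, 0.83], [-1.0, -0.001, 0.003]]
ft_force: [2.3, 5.6, 4.3]
opening: 0.175
```

Call:
{"method": "drive_tool", "body": {
  "steps": [0.1,-2.2,1.5,-1.5,0,0.1,-2.2,1.5,-1.5,0,0.1,0,0,0,0,0.1,0,0,0,0]
}}

```text
time: 26.18
tcp_pos: [552.9, -70.3, 146.7]
tcp_rot: [[0.004, -0.83, 0.558], [0.001, 0.558, 0.83], [-1.0, -0.003, 0.003]]
ft_force: [3.0, 4.3, 4.6]
opening: 0.179
```

Call:
{"method": "drive_tool", "body": {
  "steps": [0.1,-2.2,1.5,-1.5,0,0.1,0,0,0,0,0.1,0,0,0,0]
}}

```text
time: 26.55
tcp_pos: [552.8, -70.2, 146.6]
tcp_rot: [[0.008, -0.83, 0.558], [-0.002, 0.558, 0.83], [-1.0, -0.008, 0.003]]
ft_force: [5.7, 1.5, 8.8]
opening: 0.175
```

```bash
python3 look.py 24
```

```text
[552.84 -70.23 146.63] [21.74 -1.54 58.62] [5.7  1.45 8.84] [ 0.3  -0.58  0.07] [ 0.01 -0.   -1.  ] 0.17468222053165033 26.55
theta 43.79374385824334 r 47.11514735784938
```

View pics/we24.png

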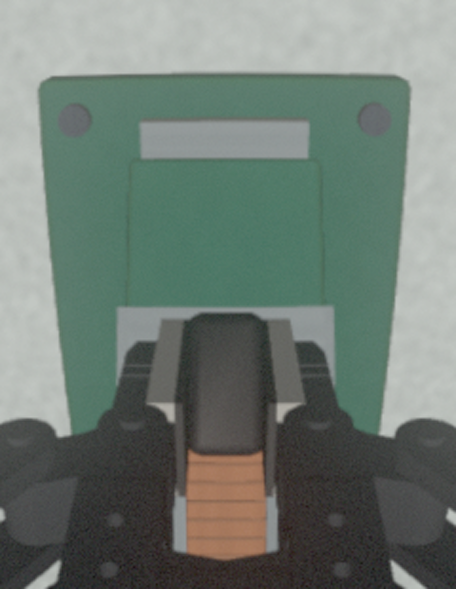

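Call:
{"method": "drive_tool", "body": {
  "steps": [0.1,-2.2,1.5,-1.3,0,0.1,0,0,0,0,0.1,2.9,-2,2,0,0.1,0,0,0,0,0.5,0,0,0,0,0.5,0,0,0,0,0.5,0,0,0,0,0.5,0,0,0,0]
}}

```text
time: 27.65
tcp_pos: [549.4, -69.8, 144.3]
tcp_rot: [[-0.001, -0.829, 0.559], [-0.0, 0.559, 0.829], [-1.0, 0.001, -0.001]]
ft_force: [-0.6, -0.5, -1.0]
opening: 0.501
```

Call:
{"method": "drive_tool", "body": {
  "steps": [0.5,0,0,10,0,0.5,0,0,30,0,0.5,0,0,40,0,0.5,0,0,30,0,0.5,0,0,0,0,0.5,0,0,0,0]
}}

```text
time: 28.4
tcp_pos: [549.6, -69.7, 254.2]
tcp_rot: [[-0.0, -0.83, 0.558], [0.0, 0.558, 0.83], [-1.0, 0.0, -0.0]]
ft_force: [0.2, -0.6, -0.3]
opening: 0.5
```

```bash
python3 look.py 25
```

```text
[549.56 -69.7  254.17] [ 72.89  -2.93 153.25] [ 0.23 -0.63 -0.3 ] [ 0.02  0.01 -0.  ] [-0.  0. -1.] 0.49951647946668193 28.4
f(a) and f(b) must have different signs
```

View pics/we25.png

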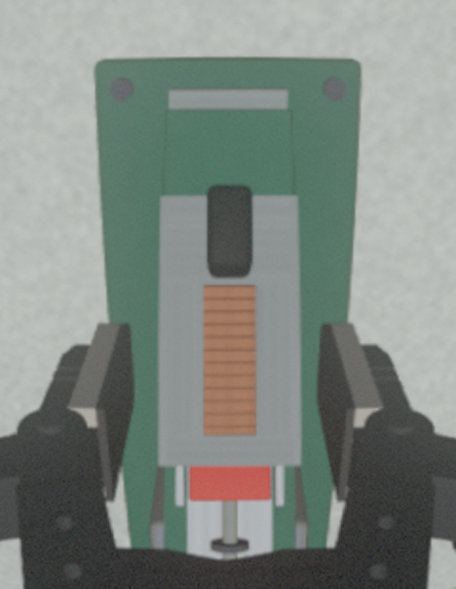

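View pics/s25.png

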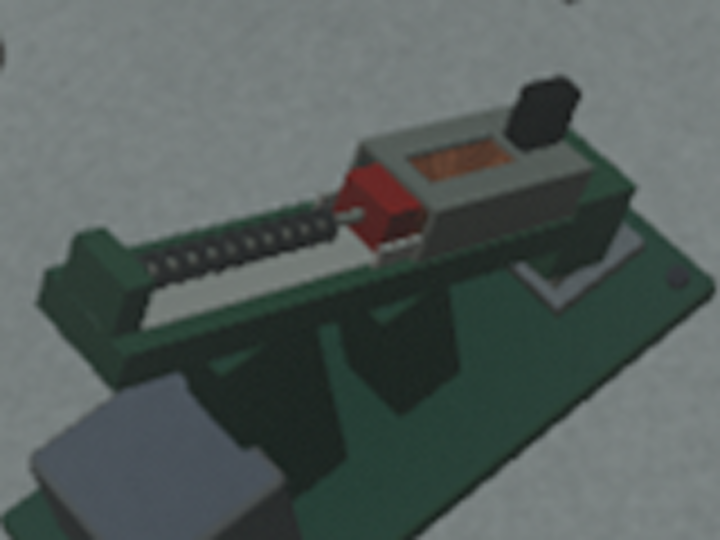

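```bash
python3 - <<'E'
from h import *
from wp import *
np.set_printoptions(precision=1,suppress=True)
s,p=snap('wrist')
def inv(u,v,z):
    o,d=wray(s,p,200+u/1.9+ -2.5,130+v/1.9);o=w2m(o);d=np.array([d@mx,d@ey,d@mz]);return o+d*(z-o[2])/d[2]
print('cover front',inv(160,196,31),inv(298,196,31),'rear',inv(160,465,31),'head front',inv(165,110,10))
print('knob',inv(208,187,63),inv(208,275,63),'fol rear',inv(230,500,25),'fol at cover rear',inv(230,466,25))
s,p=snap('top','top_end.png');s,p=snap('scene','scene_end.png')
a=cv2.imread('pics/top0.png');b=cv2.imread('pics/top_end.png')
for (x,y,w,h) in [(165,215,30,60),(215,235,45,40),(445,205,45,45)]:
    print(cv2.absdiff(a,b)[y:y+h,x:x+w].mean(), cv2.absdiff(a,b)[y:y+h,x:x+w].max())
E
```

```text
cover front [ -2.1 -30.3  31. ] [-2.1 24.1 31. ] rear [102.6 -29.3  31. ] head front [-46.1 -31.3  10. ]
knob [  2.4 -10.3  63. ] [ 33.2 -10.1  63. ] fol rear [117.3  -2.7  25. ] fol at cover rear [103.6  -2.7  25. ]
12.087222222222222 25
10.49148148148148 26
11.668641975308642 28
```

View pics/scene_end.png

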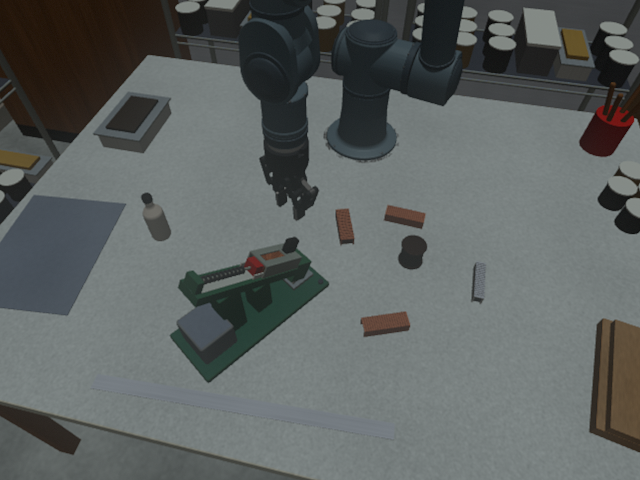

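The cover is home: its front edge measures -2 to 0 mm, the same -2 mm offset as the strip end against the stop. The bystanders are at the same pixels as at the start, and the gripper is clear.

```bash
python3 -c "
from bench import arm
print(arm.hand_in())"
```

```text
the job is handed in; nothing more can be done
None
```

The copper strip is seated in the channel, the cover is fully home, and the job is handed in at about 28 s of the 58 s allowed. I took the copper strip farthest to the left (y ≈ 268 mm), held it level and pushed the follower back with its rear end. I then turned it flat in the channel and released it, and the spring brought it down to the nose stop. After that I slid the cover down by its knob and lifted the gripper clear.

**Last checks**
- **Strip:** before the cover closed, it lay flat against the stop within about 2 mm, roughly 1 mm off centre between the walls.
- **Follower:** its face measured about 97 mm from the stop, against 100 mm expected. That corresponds to a follower reading of about 0.019 to 0.022.
- **Cover:** it travelled about 125 mm to the hard stop and did not move when pushed further. Its front edge measured -2 mm, the same offset the camera gave for the strip end.
- **Bystanders:** the silver strip, spool and bottle are at the same places in the scene picture as at the start. An automatic comparison of the top pictures showed only small overall differences, which I put down to lighting.

**What went wrong or disagreed**
- **Slip in the grip:** the strip slipped about 10 mm while being turned at 20 N, so its front end came up on the head. I gripped harder, moved it back up the slope and seated it correctly.
- **Wrist camera:** it showed a sideways bias of about 2.5 pixels, and I corrected for that.
- **Strip height:** the wrist views gave unreliable heights for the loose strip (30 to 54 mm), so I used its known size and the top and scene cameras instead.

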